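# Pack lacquered ball knobs in two layers

### The job

Finish packing the freshly lacquered red ball knobs into the plywood box: first put one spare knob from the tray into each empty pocket of the bottom layer, then lower the separator sheet by its fin until it lies flat and fully home on both ledges, and set every remaining spare knob in a hole of the sheet. Lower each knob gently into place and never drop it or press it in, and leave the other things on the bench where they are.

Things in the scene. Friction and masses are not known exactly. Their poses are not given: they have to be found in the camera images.
- box: Fixed open plywood box, 152 (x) by 306 (y) by 80 mm high, walls 6 mm. Origin: centre of its underside; z up. Bottom board, top face at z 16 mm, with four round pockets (39 mm across, 12 deep) in a row along y. Across each short end a darker ledge block, 12 mm wide, top at z 62 mm: the sheet is fully home when its origin is there. Clear inside 140 by 294 mm, 270 between ledges.
- pocket1 (a point): Where the ball's centre lies when a knob is seated in bottom pocket 1 of the box: box y = -104 mm, z = 30 mm (14 mm above the bottom board's top face).
- pocket2 (a point): Where the ball's centre lies when a knob is seated in bottom pocket 2 of the box: box y = -42 mm, z = 30 mm (14 mm above the bottom board's top face).
- pocket3 (a point): Where the ball's centre lies when a knob is seated in bottom pocket 3 of the box: box y = 42 mm, z = 30 mm (14 mm above the bottom board's top face).
- pocket4 (a point): Where the ball's centre lies when a knob is seated in bottom pocket 4 of the box: box y = 104 mm, z = 30 mm (14 mm above the bottom board's top face).
- sheet: Loose separator sheet of pale wood, 134 (x) by 286 (y) by 6 mm, 140 g, at first flat on the bench. Origin: centre of its underside. Four 39 mm through holes in a row along y (upper pockets); at its centre an upright dark grip fin, 12 mm thick in x, 26 mm long in y, reaching 48 mm above the underside. May go in either way round (half a turn).
- hole1 (a point): Where the ball's centre lies when a knob is seated in sheet hole 1: sheet y = -104 mm, z = 20 mm (14 mm above the sheet's top face). Moves with the sheet.
- hole2 (a point): Where the ball's centre lies when a knob is seated in sheet hole 2: sheet y = -42 mm, z = 20 mm (14 mm above the sheet's top face). Moves with the sheet.
- hole3 (a point): Where the ball's centre lies when a knob is seated in sheet hole 3: sheet y = 42 mm, z = 20 mm (14 mm above the sheet's top face). Moves with the sheet.
- hole4 (a point): Where the ball's centre lies when a knob is seated in sheet hole 4: sheet y = 104 mm, z = 20 mm (14 mm above the sheet's top face). Moves with the sheet.
- packed1: Red lacquered wooden ball knob: ball of 48 mm with a short pale foot 30 mm across, 49 mm high in all, 45 g. Origin: the ball's centre, 25 mm above the foot's underside (z is the foot-to-top axis). If present, already sits in bottom pocket 1 of the box; 1 or 2 of the 4 are present.
- packed2: Red lacquered wooden ball knob: ball of 48 mm with a short pale foot 30 mm across, 49 mm high in all, 45 g. Origin: the ball's centre, 25 mm above the foot's underside (z is the foot-to-top axis). If present, already sits in bottom pocket 2 of the box; 1 or 2 of the 4 are present.
- packed3: Red lacquered wooden ball knob: ball of 48 mm with a short pale foot 30 mm across, 49 mm high in all, 45 g. Origin: the ball's centre, 25 mm above the foot's underside (z is the foot-to-top axis). If present, already sits in bottom pocket 3 of the box; 1 or 2 of the 4 are present.
- packed4: Red lacquered wooden ball knob: ball of 48 mm with a short pale foot 30 mm across, 49 mm high in all, 45 g. Origin: the ball's centre, 25 mm above the foot's underside (z is the foot-to-top axis). If present, already sits in bottom pocket 4 of the box; 1 or 2 of the 4 are present.
- spare1: Red lacquered wooden ball knob: ball of 48 mm with a short pale foot 30 mm across, 49 mm high in all, 45 g. Origin: the ball's centre, 25 mm above the foot's underside (z is the foot-to-top axis). If present, a spare, at first standing in a fixed shallow grey tray (floor 3 mm, rim 14 mm above the bench); 5 or 6 of the 6 are present.
- spare2: Red lacquered wooden ball knob: ball of 48 mm with a short pale foot 30 mm across, 49 mm high in all, 45 g. Origin: the ball's centre, 25 mm above the foot's underside (z is the foot-to-top axis). If present, a spare, at first standing in a fixed shallow grey tray (floor 3 mm, rim 14 mm above the bench); 5 or 6 of the 6 are present.
- spare3: Red lacquered wooden ball knob: ball of 48 mm with a short pale foot 30 mm across, 49 mm high in all, 45 g. Origin: the ball's centre, 25 mm above the foot's underside (z is the foot-to-top axis). If present, a spare, at first standing in a fixed shallow grey tray (floor 3 mm, rim 14 mm above the bench); 5 or 6 of the 6 are present.
- spare4: Red lacquered wooden ball knob: ball of 48 mm with a short pale foot 30 mm across, 49 mm high in all, 45 g. Origin: the ball's centre, 25 mm above the foot's underside (z is the foot-to-top axis). If present, a spare, at first standing in a fixed shallow grey tray (floor 3 mm, rim 14 mm above the bench); 5 or 6 of the 6 are present.
- spare5: Red lacquered wooden ball knob: ball of 48 mm with a short pale foot 30 mm across, 49 mm high in all, 45 g. Origin: the ball's centre, 25 mm above the foot's underside (z is the foot-to-top axis). If present, a spare, at first standing in a fixed shallow grey tray (floor 3 mm, rim 14 mm above the bench); 5 or 6 of the 6 are present.
- spare6: Red lacquered wooden ball knob: ball of 48 mm with a short pale foot 30 mm across, 49 mm high in all, 45 g. Origin: the ball's centre, 25 mm above the foot's underside (z is the foot-to-top axis). If present, a spare, at first standing in a fixed shallow grey tray (floor 3 mm, rim 14 mm above the bench); 5 or 6 of the 6 are present.
- glue: White glue bottle, 66 mm across, 170 mm high; bystander. Origin under its centre.
- mug: Blue mug, 84 mm across, 100 mm high; bystander. Origin under its centre.
- marker: Marker pen lying along its x, 140 mm long, 14 mm thick; bystander. Origin under its centre.
- swabs: Black jar of swabs, 60 mm across, 120 mm high; bystander. Origin under its centre.
Not all that is in view belongs to the job. What is shaped like the spare2 but blue or purple is not meant.

How it is judged:
By the outcome, as a careful person would: the job done as asked, in the order asked, and still so for the second after the job is handed in, with the robot touching nothing.
Of packed1, packed2, packed3, packed4 only 1 to 2 are there at a start; the rules pass over those that are not, and their reading is None.
Of spare1, spare2, spare3, spare4, spare5, spare6 only 5 to 6 are there at a start; the rules pass over those that are not, and their reading is None.
At some moment in a run one of spare1, spare2, spare3, spare4, spare5, spare6, sheet may be knocked a few centimetres aside while the robot is not near it.
It also fails if it takes over 200 s, if anything falls off the work surface, if the arm or the gripper's body presses on something with over 40 N, if the wrist force passes 120 N, or if a joint passes its speed limit or range.

### The arm

A 7-joint arm with a two-finger parallel gripper is mounted at the origin on the work surface. World frame = base frame: x ahead of the robot, y to its left, z up, the work surface at z = 0. Lengths are in m, angles in rad, forces in N, time in s.
With the tool pointing down it reaches from about 0.4 to 0.85 m from the base axis. Payload 4.5 kg.
Tool frame: the origin (TCP) lies midway between the tips of the shut fingers; the grasp point (between the pads) lies 19 mm behind it; z points along the fingers, y is the line along which they close (so a half turn about z gives the same grasp; the last joint's range is limited). The gripper opens to 88 mm and grips with 3 to 60 N. Pads are 18 mm wide; open, the fingers measure 123 mm over their backs; the gripper's body (75 mm by 187 mm) begins 45 mm behind the grasp point.
Start: joints at [-1.298, 0.689, -0.195, 1.565, 0.157, 0.902, -0.215], TCP at [0.148, 0.607, 0.239] pointing down, gripper open.
Joint ranges: [-3.01, 3.01], [-0.46, 2.08], [-1.47, 1.51], [0.13, 2.56], [-1, 4.14], [0.04, 2.09], [-2.66, 2.66]. Speed limits (rad/s): [2.57, 2.57, 3.14, 3.14, 3.14, 3.14, 3.14].

### API

Orientations are given as a unit quaternion [x, y, z, w].
In Python, from plant import sensors, eyes, finish_job gives the robot as it stands.
- The arm moves only by the tool send_rows, never from a script. Its argument "rows" is text: rows parted by semicolons, each of 4 numbers parted by spaces: the shift along the tool's x, y, z normalised to -1 to 1, where 1 is 30 cm, then the turn about the tool's z normalised to -1 to 1, where 1 is 2 pi rad. A call has 1 to 10 rows; each row is the pose to reach, as a shift and turn from the pose commanded when the call began, along the tool's axes at that moment, turning the shorter way round; what a row does not reach only later rows make up. A row lasts 1/12 s, in which the tool goes at most 41.7 mm and 7.16 degrees, less where a joint would pass 70% of its speed; a pose out of reach is approached as far as the arm can. A call with a number of a shift or a turn outside -1 to 1 is refused whole. A call with a gripper value outside its range is refused whole. "jaw" is the closure, from -1 (fully open) to 1 (shut), set as the call begins (left out, the last holds). The fingers move at their own pace and stop on an object; "force" is the grip in N (left out, the last holds). Time passes only in rows, so rows that repeat a pose let the fingers close. It gives the time, the measured TCP pose, the force, the opening and the grip force at its end, in the units of the state.
- sensors.get_state(): the state, without advancing time (a new reading comes with each control period).
- eyes.snapshot(name): name is "scene" or "top" or "wrist"; returns (picture, depth): 420x560x3 uint8, red, green, blue; 420x560 float32, m along the optical axis (not along the pixel's ray), 0 where there is no reading.
- eyes.calibration(name): a dict with "fov_y" (degrees; the focal length in pixels is half the picture's height over the tangent of half this angle, whatever the lens; pixels are square), "cx", "cy" (the principal point, pixels), "world_from_camera" (4x4, takes a point from camera to world coordinates). Camera axes: x right, y down, z forward; pixel columns grow to the right and rows downward; lengths in m; the calibration is good to about 2 mm. A picture is of the moment at which its call begins: read the wrist's pose just before it. calibration takes no time and is no camera call; for the wrist camera it gives the pose at the moment of the call.
- finish_job(): hands the job in; it is judged then, once.
The state is a dict: "clock": time; "q": joint angles; "qd": joint speeds; "joint_torque": joint torques, N m; "tool_pos": TCP position; "eef_rot": TCP orientation; "contact_force": force on the tool from outside, world axes, zero at the start; "moment": the same for the moment, N m; "opening": opening from 0.0 (shut) to 1.0 (fully open); "finger_force": force on a finger pad.
Only numpy, scipy, OpenCV 4.12 (cv2) and the standard library are available. Lean on these libraries where they do the work, as an engineer would, in place of code of your own. Each camera call takes 0.05 s, during which the arm holds its last target. There are 200 camera calls.

## Working session

There is one attempt and no reset: what is moved stays moved. The work goes in short steps, Python scripts to look and compute and a tool call to move; the robot and the scene stay as the last step left them, time stands still between calls to the robot, and variables do not carry over. Pictures are saved under pics/ and viewed, at most 14 in all, crops included, and the job is handed in when it is done.

Besides the shell and the picture viewer there is one more tool, called after "Request:" as name(argument=value, ...), one argument or row to a line, values as JSON. send_rows: Moves the arm, as the interface text tells. Scaled input: -1 to 1 covers 30 cm each way for a shift and 2 pi rad each way for a turn. Its arguments: {"type":"object","properties":{"rows":{"type":"string"},"jaw":{"type":"number"},"force":{"type":"number"}},"required":["rows"]}

```bash
mkdir -p pics; cat > h.py <<'E'
import numpy as np, cv2
from plant import sensors, eyes, finish_job
from scipy.spatial.transform import Rotation as R
def snap(n):
    c=eyes.calibration(n); im,d=eyes.snapshot(n); return im,d,c
def f(c): return 210/np.tan(np.radians(c["fov_y"])/2)
def ray(c,u,v):
    T=np.array(c["world_from_camera"]); d=T[:3,:3]@np.array([(u-c["cx"])/f(c),(v-c["cy"])/f(c),1]); return T[:3,3],d
def onplane(c,u,v,z):
    o,d=ray(c,u,v); return o+d*(z-o[2])/d[2]
def cloud(d,c):
    T=np.array(c["world_from_camera"]); v,u=np.mgrid[0:420,0:560]
    P=np.stack([(u-c["cx"])/f(c)*d,(v-c["cy"])/f(c)*d,d],-1)
    return P@T[:3,:3].T+T[:3,3]
def save(n,im): cv2.imwrite("pics/"+n,cv2.cvtColor(im,cv2.COLOR_RGB2BGR))
E
python3 - <<'E'
from h import *
for n in("top","scene"):
    im,d,c=snap(n); save(n+"0.png",im); np.savez(n+"0.npz",im=im,d=d); print(n,c)
s=sensors.get_state(); print(s)
E
```

```text
top {'fov_y': 48.001736423930005, 'cx': 280.43795379679744, 'cy': 207.13744986051177, 'world_from_camera': array([[ 2.28373873e-02, -9.90029242e-01,  1.38998394e-01,
         3.24773793e-01],
       [-9.99735683e-01, -2.29839067e-02,  5.51166872e-04,
        -1.93983563e-02],
       [ 2.64905479e-03, -1.38974242e-01, -9.90292453e-01,
         1.27232298e+00],
       [ 0.00000000e+00,  0.00000000e+00,  0.00000000e+00,
         1.00000000e+00]])}
scene {'fov_y': 50.473009741908534, 'cx': 290.70594537311, 'cy': 200.73864997350893, 'world_from_camera': array([[ 0.5056217 ,  0.69233207, -0.51480385,  1.11426728],
       [ 0.86273966, -0.40214505,  0.30652836, -0.38426348],
       [ 0.00519359, -0.59912909, -0.8006356 ,  1.03742802],
       [ 0.        ,  0.        ,  0.        ,  1.        ]])}
{'clock': 0.1, 'q': array([-1.29819851,  0.68991352, -0.19450523,  1.56620637,  0.15732156,
        0.90252428, -0.21509257]), 'qd': array([ 0.00174669, -0.00281734, -0.00021086, -0.00187719,  0.00169695,
       -0.00012651,  0.00045289]), 'joint_torque': array([-3.04298752e-03, -5.28504610e+01, -1.27156310e+00, -1.53838062e+01,
       -5.25748939e-02,  1.98746864e-03,  4.37623237e-05]), 'tool_pos': array([0.14775831, 0.60670694, 0.23799047]), 'eef_rot': array([ 1.19074910e-01,  9.92884927e-01, -8.29376468e-04, -2.50119410e-05]), 'contact_force': array([-0.1732601 , -0.30963416, -0.38845956]), 'moment': array([-0.00064628,  0.01815586,  0.02518728]), 'finger_force': 0.0, 'opening': 0.9997576568276931}
```

View pics/top0.png

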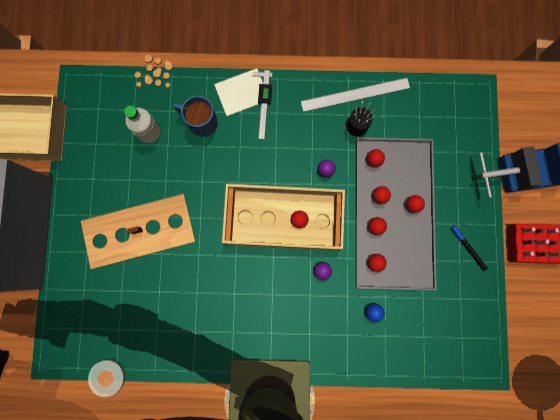

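View pics/scene0.png

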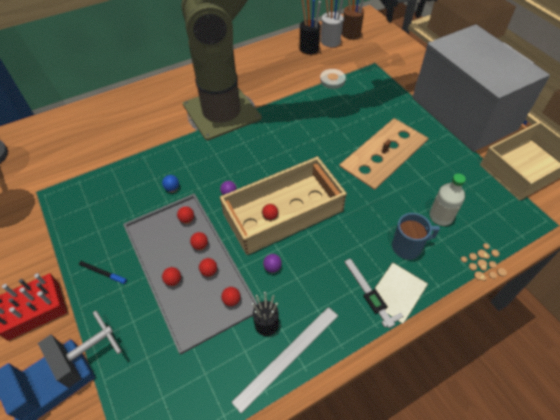

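The top view shows the box at about (283,216) with one packed knob at (299,219) and three empty pockets. Five red spares are in the tray at (375,158), (382,195), (415,204), (377,226) and (376,263). The sheet is at (137,231), and the purple and blue balls are decoys. That means 3 knobs go into pockets and 2 into sheet holes.

```bash
cat >> h.py <<'E'
def reds(im,d,c,zmin=0.02):
    """ball centres: sphere fit to red cloud pts, and mask-centroid ray onto plane"""
    hsv=cv2.cvtColor(im,cv2.COLOR_RGB2HSV); m=(((hsv[...,0]<7)|(hsv[...,0]>173))&(hsv[...,1]>170)&(hsv[...,2]>60)).astype(np.uint8)
    P=cloud(d,c); n,l,st,ce=cv2.connectedComponentsWithStats(m); out=[]
    from scipy.optimize import least_squares
    for i in range(1,n):
        if st[i,4]<60: continue
        q=P[(l==i)&(d>0)]; 
        if len(q)<30 or abs(q[:,1]).max()>0.56: continue
        r=least_squares(lambda p:np.linalg.norm(q-p,axis=1)-.024,q.mean(0)-[0,0,.015],loss='soft_l1',f_scale=.001)
        out.append((ce[i].round(),r.x.round(4),onplane(c,*ce[i],0.03).round(4),st[i,4]))
    return out
def rect(pts):
    (cx,cy),(w,h),a=cv2.minAreaRect((pts[:,:2]*1000).astype(np.float32)); return np.round([cx,cy,w,h,a],1)
E
cat > look.py <<'E'
from h import *
for n in("top","scene"):
    im,d,c=snap(n); np.savez(n+"1.npz",im=im,d=d,T=c["world_from_camera"])
    P=cloud(d,c); print(n)
    for r in reds(im,d,c): print(*r)
    z=P[...,2]; ok=d>0
    print("bench z",np.median(z[ok&(abs(z)<.015)]))
    # box rim
    m=(ok&(abs(z-.08)<.006)&(abs(P[...,1])<.22)&(P[...,0]>.4)&(P[...,0]<.75))
    print("rim",m.sum(), rect(P[m]))
    # pale wood: sheet
    hsv=cv2.cvtColor(im,cv2.COLOR_RGB2HSV)
    s=((hsv[...,0]>8)&(hsv[...,0]<25)&(hsv[...,1]>60)&(hsv[...,2]>120)&(P[...,1]>.17)&(P[...,1]<.6)&(P[...,0]>.2)&(P[...,0]<.62)&(z<.03)).astype(np.uint8)
    k,l,st,ce=cv2.connectedComponentsWithStats(s); i=1+st[1:,4].argmax(); q=np.argwhere(l==i)
    Q=np.array([onplane(c,u,v,.006) for v,u in q]); print("sheet",len(q),rect(Q),np.median(z[l==i]))
    fm=ok&(abs(z-.046)<.008)&(P[...,1]>.17)&(P[...,1]<.6)&(P[...,0]>.2)&(P[...,0]<.62)
    if fm.sum(): print("fin",fm.sum(),rect(P[fm]),P[fm].mean(0))
E
python3 look.py
```

```text
top
[375. 158.] [ 0.6401 -0.273   0.0272] [ 0.6403 -0.2722  0.03  ] 229
[381. 195.] [ 0.5388 -0.288   0.0272] [ 0.5393 -0.2873  0.03  ] 237
[415. 204.] [ 0.5172 -0.3778  0.0273] [ 0.5172 -0.377   0.03  ] 232
[299. 219.] [ 0.4679 -0.0691  0.0285] [ 0.4689 -0.0686  0.03  ] 234
[377. 226.] [ 0.4549 -0.2765  0.0273] [ 0.4555 -0.276   0.03  ] 240
[377. 262.] [ 0.3581 -0.2748  0.027 ] [ 0.359 -0.274  0.03 ] 248
bench z 0.00021460426350916606
rim 680 [572.3   3.2 436.1 348.2  89. ]
sheet 4573 [429.9 364.7 135.2 285.8  16.2] 0.004517668205326286
fin 61 [518.6 479.5 313.   24.8  51.9] [0.45635792 0.39798145 0.04634459]
scene
[270. 212.] [ 0.469  -0.0682  0.0305] [ 0.4694 -0.0678  0.03  ] 160
[185. 214.] [ 0.3583 -0.2736  0.0287] [ 0.3608 -0.274   0.03  ] 170
[199. 241.] [ 0.4552 -0.2759  0.0289] [ 0.4578 -0.2755  0.03  ] 191
[208. 267.] [ 0.5393 -0.287   0.0291] [ 0.5416 -0.2871  0.03  ] 210
[171. 276.] [ 0.5181 -0.3763  0.0286] [ 0.5192 -0.3766  0.03  ] 221
[230. 296.] [ 0.641  -0.2713  0.0289] [ 0.6427 -0.2717  0.03  ] 225
bench z 0.0020478625483424384
rim 845 [571.1   3.6 438.3 347.   88.7]
sheet 2564 [430.9 365.9 137.2 290.1  16.1] 0.006963224988462358
fin 42 [430.6 365.3  12.7  26.9  22.7] [0.4322115  0.36300161 0.0459963 ]
```

```bash
cat > box.py <<'E'
from h import *
for n in("top","scene"):
    D=np.load(n+"1.npz"); c=eyes.calibration(n); d=D["d"]; im=D["im"]; P=cloud(d,c); z=P[...,2]
    near=(d>0)&(abs(P[...,0]-.465)<.12)&(abs(P[...,1]+.02)<.19)
    m=near&(z>.07)&(z<.09); k,l,st,ce=cv2.connectedComponentsWithStats(m.astype(np.uint8),connectivity=8); i=1+st[1:,4].argmax()
    q=P[l==i]; print(n,"rim",len(q),rect(q),np.median(q[:,2]))
    v,u=np.nonzero(l==i); Q=np.array([onplane(c,a,b,.08) for a,b in zip(u,v)]); print(" ray rim",rect(Q))
    # pockets: board z~.016 vs pocket floor ~.004
    for lo,hi,nm in((-.01,.0105,"pocket"),(.055,.068,"ledge")):
        m=(near&(z>lo)&(z<hi)&(abs(P[...,0]-.465)<.065)&(abs(P[...,1]+.02)<.148)).astype(np.uint8)
        k,l,st,ce=cv2.connectedComponentsWithStats(m)
        for j in range(1,k):
            if st[j,4]>25: print(nm,st[j,4],P[l==j].mean(0).round(4),ce[j].round())
E
python3 box.py
```

```text
top rim 953 [469.5 -27.3 306.7 152.7  88.4] 0.0786736499232159
 ray rim [469.  -27.1 305.7 152.4  88.4]
pocket 159 [0.473  0.0772 0.0031] [245. 217.]
pocket 162 [0.4713 0.0145 0.0033] [268. 218.]
pocket 160 [ 0.4672 -0.1319  0.0034] [322. 221.]
ledge 253 [0.4671 0.1142 0.061 ] [229. 217.]
ledge 122 [ 0.4602 -0.1645  0.0606] [337. 222.]
scene rim 1163 [470.2 -26.1 308.1 158.1  88.8] 0.07929213216949482
 ray rim [473.5 -27.2 308.9 160.1  88.4]
pocket 97 [0.4678 0.0816 0.0054] [315. 195.]
pocket 104 [0.4669 0.019  0.0058] [296. 203.]
pocket 114 [ 0.462  -0.128   0.0054] [250. 224.]
ledge 321 [0.4461 0.094  0.0621] [315. 176.]
ledge 105 [ 0.4594 -0.1644  0.0627] [236. 217.]
```

```bash
cat > plan.py <<'E'
from h import *
def cur():
    s=sensors.get_state(); y=R.from_quat(s["eef_rot"]).as_matrix()[:,1]
    return [*s["tool_pos"],np.degrees(np.arctan2(y[1],y[0]))]
def plan(*T,start=None):
    a=start or cur(); print("from",np.round(a,4))
    for b in T:
        p=np.radians(a[3]); y=np.array([np.cos(p),np.sin(p)]); x=np.array([-y[1],y[0]])
        d=np.array(b[:2])-a[:2]; t=(b[3]-a[3]+180)%360-180
        print(np.round(b,4),"->",np.round([d@x/.3,d@y/.3,(a[2]-b[2])/.3,-t/360],4),"rows",np.ceil(max(np.linalg.norm([*d,a[2]-b[2]])/.0417,abs(t)/7.16)))
        a=b
PH=-1.6
E
python3 -c "
from plan import *
print(R.from_quat(sensors.get_state()['eef_rot']).as_matrix().round(3))
plan([.36,.40,.24,40],[.46,.12,.24,PH],[.46,-.12,.24,PH],[.455,-.27,.2,PH])"
```

```text
[[-0.972  0.237 -0.   ]
 [ 0.237  0.972 -0.001]
 [-0.    -0.001 -1.   ]]
from [ 0.1478  0.6069  0.2382 76.3162]
[ 0.36  0.4   0.24 40.  ] -> [-0.8504 -0.5028 -0.0059  0.1009] rows 8.0
[ 0.46  0.12  0.24 -1.6 ] -> [-0.9292 -0.3446  0.      0.1156] rows 8.0
[ 0.46 -0.12  0.24 -1.6 ] -> [-0.7997  0.0223  0.     -0.    ] rows 6.0
[ 0.455 -0.27   0.2   -1.6  ] -> [-0.5003 -0.0027  0.1333 -0.    ] rows 4.0
```

Request:
send_rows(
  rows="-0.85 -0.503 -0.006 0.101; -0.85 -0.503 -0.006 0.101; -0.85 -0.503 -0.006 0.101; -0.85 -0.503 -0.006 0.101; -0.85 -0.503 -0.006 0.101; -0.85 -0.503 -0.006 0.101; -0.85 -0.503 -0.006 0.101; -0.85 -0.503 -0.006 0.101; -0.85 -0.503 -0.006 0.101; -0.85 -0.503 -0.006 0.101",
  jaw=-0.45,
  force=10,
)

```text
clock: 1.03
tool_pos: [0.3596, 0.4007, 0.2405]
eef_rot: [0.423, 0.906, 0.0, -0.0]
contact_force: [-0.4, 0.1, -0.1]
opening: 0.724
finger_force: 0.0
```

Request:
send_rows(
  rows="-0.93 -0.345 0 0.1155; -0.93 -0.345 0 0.1155; -0.93 -0.345 0 0.1155; -0.93 -0.345 0 0.1155; -0.93 -0.345 0 0.1155; -0.93 -0.345 0 0.1155; -0.93 -0.345 0 0.1155; -0.93 -0.345 0 0.1155; -0.93 -0.345 0 0.1155; -0.93 -0.345 0 0.1155",
)

```text
clock: 1.87
tool_pos: [0.4593, 0.1224, 0.2404]
eef_rot: [0.716, 0.698, 0.0, -0.001]
contact_force: [-0.4, 0.8, 0.0]
opening: 0.726
finger_force: 0.0
```

Request:
send_rows(
  rows="-0.8 0.022 0 0; -0.8 0.022 0 0; -0.8 0.022 0 0; -0.8 0.022 0 0; -0.8 0.022 0 0; -0.8 0.022 0 0; -0.8 0.022 0 0; -0.8 0.022 0 0; -0.8 0.022 0 0",
)

```text
clock: 2.62
tool_pos: [0.4602, -0.1167, 0.2403]
eef_rot: [0.715, 0.699, 0.001, -0.001]
contact_force: [0.4, 0.9, -0.2]
opening: 0.725
finger_force: 0.0
```

Request:
send_rows(
  rows="-0.5 -0.003 0.133 0; -0.5 -0.003 0.133 0; -0.5 -0.003 0.133 0; -0.5 -0.003 0.133 0; -0.5 -0.003 0.133 0; -0.5 -0.003 0.133 0; -0.5 -0.003 0.133 0; -0.5 -0.003 0.133 0",
)

```text
clock: 3.28
tool_pos: [0.4557, -0.2666, 0.2008]
eef_rot: [0.715, 0.699, 0.001, -0.0]
contact_force: [-0.4, 0.6, 0.3]
opening: 0.725
finger_force: 0.0
```

```bash
cat > w.py <<'E'
from plan import *
import sys
im,d,c=snap("wrist"); s=sensors.get_state()
for r in reds(im,d,c): print(*r)
print(s["clock"],s["q"].round(2),s["opening"]); plan()
if len(sys.argv)>1: save(sys.argv[1],im)
E
python3 w.py w1.png
```

```text
[473. 188.] [ 0.6413 -0.2725  0.0277] [ 0.641  -0.2722  0.03  ] 1916
[286. 196.] [ 0.4557 -0.2764  0.0275] [ 0.4559 -0.276   0.03  ] 1615
[190. 196.] [ 0.3588 -0.2747  0.0276] [ 0.3593 -0.2741  0.03  ] 1690
[370. 205.] [ 0.5398 -0.2878  0.0276] [ 0.5397 -0.2874  0.03  ] 1645
[340. 285.] [ 0.5179 -0.3773  0.0278] [ 0.5121 -0.3777  0.03  ] 1008
3.3333 [ 0.41  0.62  0.05  1.91 -0.05  0.62  0.47] 0.7218560006319071
from [ 0.4556 -0.267   0.2009 -1.3454]
```

View pics/w1.png

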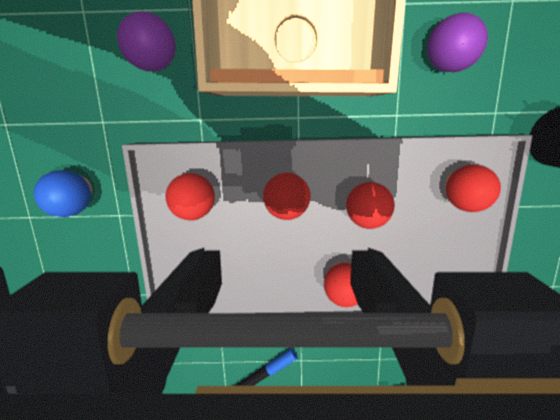

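```bash
python3 -c "
from plan import *
plan([.4557,-.2764,.08,PH],[.4557,-.2764,.018,PH],[.4557,-.2764,.15,PH],[.4666,-.131,.15,PH])"
```

```text
from [ 0.4556 -0.267   0.2009 -1.3454]
[ 0.4557 -0.2764  0.08   -1.6   ] -> [-0.0312  0.0011  0.4029  0.0007] rows 3.0
[ 0.4557 -0.2764  0.018  -1.6   ] -> [ 0.      0.      0.2067 -0.    ] rows 2.0
[ 0.4557 -0.2764  0.15   -1.6   ] -> [ 0.    0.   -0.44 -0.  ] rows 4.0
[ 0.4666 -0.131   0.15   -1.6   ] -> [ 0.4855  0.0228  0.     -0.    ] rows 4.0
```

Request:
send_rows(
  rows="-0.031 0.001 0.1 0; -0.031 0.001 0.2 0.0007; -0.031 0.001 0.3 0.0007; -0.031 0.001 0.4 0.0007; -0.031 0.001 0.4 0.0007; -0.031 0.001 0.4 0.0007; -0.031 0.001 0.4 0.0007",
)

```text
clock: 3.92
tool_pos: [0.4555, -0.2789, 0.082]
eef_rot: [0.718, 0.696, 0.0, 0.001]
contact_force: [0.7, -0.3, 0.2]
opening: 0.72
finger_force: 0.0
```

```bash
python3 -c "
from plan import *
plan([.4557,-.2764,.018,PH])"
```

```text
from [ 0.4555 -0.2789  0.082  -1.7999]
[ 0.4557 -0.2764  0.018  -1.6   ] -> [ 0.0082  0.0003  0.2133 -0.0006] rows 2.0
```

Request:
send_rows(
  rows="0.009 0.0003 0.07 -0.0006; 0.009 0.0003 0.14 -0.0006; 0.009 0.0003 0.18 -0.0006; 0.009 0.0003 0.213 -0.0006; 0.009 0.0003 0.213 -0.0006; 0.009 0.0003 0.213 -0.0006; 0.009 0.0003 0.213 -0.0006",
)

```text
clock: 4.5
tool_pos: [0.4552, -0.277, 0.0177]
eef_rot: [0.717, 0.697, 0.0, 0.001]
contact_force: [0.4, -0.2, 0.4]
opening: 0.722
finger_force: 0.0
```

Request:
send_rows(
  rows="0 0 0 0; 0 0 0 0; 0 0 0 0; 0 0 0 0; 0 0 0 0; 0 0 0 0",
  jaw=1,
  force=10,
)

```text
clock: 5.0
tool_pos: [0.455, -0.2768, 0.0172]
eef_rot: [0.717, 0.697, 0.0, 0.001]
contact_force: [0.1, 0.3, 6.3]
opening: 0.538
finger_force: 10.0
```

Request:
send_rows(
  rows="0 0 -0.03 0; 0 0 -0.1 0; 0 0 -0.2 0; 0 0 -0.3 0; 0 0 -0.4 0; 0 0 -0.45 0; 0 0 -0.45 0; 0 0 -0.45 0; 0 0 -0.45 0; 0 0 -0.45 0",
)

```text
clock: 5.83
tool_pos: [0.4537, -0.276, 0.1505]
eef_rot: [0.717, 0.697, -0.0, -0.001]
contact_force: [-0.1, -0.8, -0.8]
opening: 0.536
finger_force: 10.0
```

```bash
python3 -c "
from plan import *
plan([.4666,-.131,.153,PH])"; python3 w.py w2.png
```

```text
from [ 0.4537 -0.276   0.1505 -1.6497]
[ 0.4666 -0.131   0.153  -1.6   ] -> [ 4.844e-01  2.890e-02 -8.400e-03 -1.000e-04] rows 4.0
[509. 188.] [ 0.6413 -0.2726  0.0277] [ 0.6396 -0.2714  0.03  ] 2563
[175. 201.] [ 0.3588 -0.2747  0.0276] [ 0.3591 -0.2741  0.03  ] 2408
[388. 210.] [ 0.5398 -0.2879  0.0276] [ 0.5398 -0.2874  0.03  ] 2333
[286. 272.] [ 0.4531 -0.2758  0.1608] [ 0.4514 -0.3433  0.03  ] 7687
5.8833 [ 0.43  0.7   0.04  1.94 -0.06  0.51  0.49] 0.5356767105146744
from [ 0.4538 -0.2761  0.1504 -1.6547]
```

View pics/w2.png

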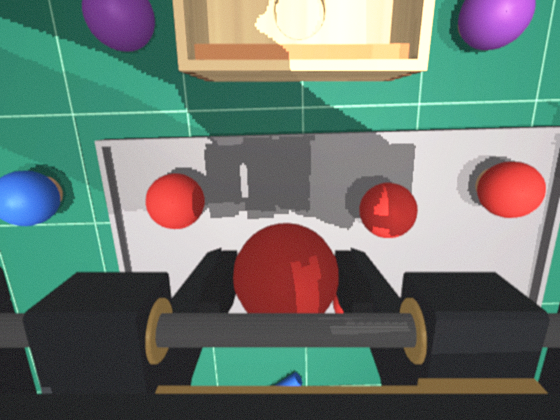

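Request:
send_rows(
  rows="0.1 0.006 -0.008 0; 0.2 0.012 -0.008 0; 0.3 0.018 -0.008 0; 0.4 0.024 -0.008 0; 0.46 0.029 -0.008 0; 0.484 0.029 -0.008 0; 0.484 0.029 -0.008 0; 0.484 0.029 -0.008 0; 0.484 0.029 -0.008 0; 0.484 0.029 -0.008 0",
)

```text
clock: 6.72
tool_pos: [0.4672, -0.1336, 0.154]
eef_rot: [0.718, 0.696, -0.0, 0.0]
contact_force: [0.4, -0.1, -0.5]
opening: 0.536
finger_force: 10.0
```

```bash
python3 -c "
from plan import *
plan([.4666,-.131,.06,PH],[.4666,-.131,.022,PH])"; python3 w.py | head -6
```

```text
from [ 0.4672 -0.1336  0.154  -1.8259]
[ 0.4666 -0.131   0.06   -1.6   ] -> [ 0.0086 -0.0024  0.3132 -0.0006] rows 3.0
[ 0.4666 -0.131   0.022  -1.6   ] -> [ 0.      0.      0.1267 -0.    ] rows 1.0
[286. 119.] [ 0.469  -0.069   0.0291] [ 0.4691 -0.0685  0.03  ] 2732
[285. 271.] [ 0.4665 -0.1334  0.1644] [ 0.4643 -0.2024  0.03  ] 7686
[360. 358.] [ 0.5399 -0.2874  0.0277] [ 0.5357 -0.3015  0.03  ] 631
6.7667 [ 0.13  0.66  0.08  2.07 -0.12  0.42  0.27] 0.5317092949446173
from [ 0.4673 -0.1334  0.1541 -1.8187]
```

Request:
send_rows(
  rows="0.008 -0.002 0.05 -0.0006; 0.008 -0.002 0.12 -0.0006; 0.008 -0.002 0.2 -0.0006; 0.008 -0.002 0.27 -0.0006; 0.008 -0.002 0.3132 -0.0006; 0.008 -0.002 0.3132 -0.0006; 0.008 -0.002 0.3132 -0.0006; 0.008 -0.002 0.3132 -0.0006; 0.008 -0.002 0.3132 -0.0006",
)

```text
clock: 7.52
tool_pos: [0.4676, -0.1298, 0.0611]
eef_rot: [0.716, 0.698, 0.0, 0.001]
contact_force: [0.0, -0.4, 0.2]
opening: 0.534
finger_force: 10.0
```

```bash
python3 -c "
from plan import *
plan([.4668,-.131,.022,PH])"; python3 w.py|head -5
```

```text
from [ 0.4676 -0.1298  0.0611 -1.4732]
[ 0.4668 -0.131   0.022  -1.6   ] -> [-0.0041 -0.0026  0.1303  0.0004] rows 1.0
[286. 132.] [ 0.469  -0.069   0.0292] [ 0.4691 -0.0684  0.03  ] 6330
[285. 271.] [ 0.4669 -0.1295  0.0715] [ 0.4665 -0.1499  0.03  ] 7711
7.5667 [ 0.15  0.83  0.03  2.12 -0.13  0.19  0.28] 0.537703398503057
from [ 0.4676 -0.1296  0.0611 -1.4565]
```

Request:
send_rows(
  rows="-0.004 -0.001 0.03 0; -0.004 -0.001 0.06 0; -0.004 -0.001 0.09 0; -0.004 -0.001 0.11 0; -0.004 -0.001 0.12 0; -0.004 -0.001 0.13 0; -0.004 -0.001 0.13 0; -0.004 -0.001 0.13 0; -0.004 -0.001 0.13 0",
)

```text
clock: 8.32
tool_pos: [0.4666, -0.1305, 0.0213]
eef_rot: [0.716, 0.698, 0.0, -0.0]
contact_force: [0.0, 0.1, -0.0]
opening: 0.537
finger_force: 10.0
```

```bash
python3 w.py|head -5
```

```text
[289. 136.] [ 0.469  -0.0691  0.0292] [ 0.4691 -0.0683  0.03  ] 10626
[285. 271.] [ 0.4659 -0.1302  0.0316] [ 0.466  -0.1296  0.03  ] 7648
8.3667 [ 0.17  0.92  0.02  2.12 -0.13  0.1   0.28] 0.5354794457052472
from [ 0.4667 -0.1304  0.0214 -1.44  ]
```

Request:
send_rows(
  rows="-0.002 0.003 0.002 0; -0.002 0.003 0.004 0; -0.002 0.003 0.005 0; -0.002 0.003 0.006 0; -0.002 0.003 0.007 0; -0.002 0.003 0.007 0; -0.002 0.003 0.007 0",
)

```text
clock: 8.95
tool_pos: [0.4677, -0.1312, 0.0191]
eef_rot: [0.716, 0.698, 0.0, 0.0]
contact_force: [0.7, -0.2, 0.8]
opening: 0.535
finger_force: 10.0
```

```bash
python3 w.py|head -5
```

```text
[287. 135.] [ 0.469  -0.0691  0.0292] [ 0.4691 -0.0683  0.03  ] 11014
[285. 271.] [ 0.4669 -0.1309  0.0295] [ 0.467  -0.1291  0.03  ] 7647
9.0 [ 0.17  0.92  0.02  2.12 -0.13  0.1   0.29] 0.5367574932065731
from [ 0.4677 -0.1312  0.0191 -1.4429]
```

Request:
send_rows(
  rows="0 0 0 0; 0 0 0 0; 0 0 0 0; 0 0 0 0",
  jaw=-0.4,
)

```text
clock: 9.33
tool_pos: [0.4675, -0.131, 0.019]
eef_rot: [0.716, 0.698, 0.0, -0.0]
contact_force: [-0.3, 0.3, 0.2]
opening: 0.702
finger_force: 0.0
```

Request:
send_rows(
  rows="0 0 -0.05 0; 0 0 -0.15 0; 0 0 -0.27 0; 0 0 -0.4 0; 0 0 -0.44 0; 0 0 -0.44 0; 0 0 -0.44 0; 0 0 -0.44 0",
)

```text
clock: 10.0
tool_pos: [0.4668, -0.1308, 0.1502]
eef_rot: [0.716, 0.698, -0.0, -0.001]
contact_force: [0.5, 0.5, 0.1]
opening: 0.701
finger_force: 0.0
```

```bash
python3 w.py|head -7;python3 -c "
from plan import *
plan([.5398,-.2878,.15,PH],[.5398,-.2878,.08,PH])"
```

```text
[287. 123.] [ 0.469  -0.0689  0.0291] [ 0.469  -0.0685  0.03  ] 2772
[287. 200.] [ 0.4672 -0.131   0.0291] [ 0.4672 -0.1309  0.03  ] 2325
[187. 358.] [ 0.3585 -0.274   0.0279] [ 0.3653 -0.2895  0.03  ] 436
[366. 361.] [ 0.5398 -0.2877  0.0276] [ 0.5411 -0.2972  0.03  ] 1196
10.05 [ 0.13  0.66  0.08  2.07 -0.12  0.41  0.27] 0.6996149266608448
from [ 0.4667 -0.1308  0.1499 -1.4314]
from [ 0.4667 -0.1308  0.1499 -1.4314]
[ 0.5398 -0.2878  0.15   -1.6   ] -> [-5.171e-01  2.568e-01 -4.000e-04  5.000e-04] rows 5.0
[ 0.5398 -0.2878  0.08   -1.6   ] -> [ 0.      0.      0.2333 -0.    ] rows 2.0
```

Request:
send_rows(
  rows="-0.13 0.064 0 0; -0.26 0.128 0 0; -0.39 0.192 0 0; -0.47 0.235 0 0; -0.517 0.257 0 0; -0.517 0.257 0.06 0; -0.517 0.257 0.14 0; -0.517 0.257 0.2 0; -0.517 0.257 0.233 0; -0.517 0.257 0.233 0",
  jaw=-0.45,
)

```text
clock: 10.88
tool_pos: [0.5384, -0.2868, 0.0775]
eef_rot: [0.716, 0.698, -0.001, -0.003]
contact_force: [-0.4, 0.9, 0.3]
opening: 0.724
finger_force: 0.0
```

```bash
python3 w.py|head -7;python3 -c "
from plan import *
plan([.5398,-.2878,.018,PH])"
```

```text
[451. 203.] [ 0.6413 -0.2726  0.0277] [ 0.6392 -0.2714  0.03  ] 4382
[ 20. 217.] [ 0.3586 -0.2746  0.0278] [ 0.3719 -0.2742  0.03  ] 2791
[289. 231.] [ 0.5397 -0.288   0.0276] [ 0.5399 -0.2873  0.03  ] 4178
[262. 359.] [ 0.5176 -0.3774  0.0276] [ 0.518  -0.3839  0.03  ] 839
10.9333 [ 0.39  0.89  0.05  1.73 -0.07  0.53  0.46] 0.7290025576638169
from [ 0.5395 -0.2874  0.0792 -1.4362]
from [ 0.5395 -0.2874  0.0792 -1.4362]
[ 0.5398 -0.2878  0.018  -1.6   ] -> [-0.0013  0.001   0.204   0.0005] rows 2.0
```

Request:
send_rows(
  rows="-0.001 0.001 0.07 0; -0.001 0.001 0.14 0; -0.001 0.001 0.18 0; -0.001 0.001 0.204 0; -0.001 0.001 0.204 0; -0.001 0.001 0.204 0; -0.001 0.001 0.204 0",
)

```text
clock: 11.52
tool_pos: [0.5418, -0.2888, 0.021]
eef_rot: [0.716, 0.698, 0.0, 0.001]
contact_force: [-0.1, -0.3, -0.2]
opening: 0.725
finger_force: 0.0
```

Request:
send_rows(
  rows="0 0 0 0; 0 0 0 0; 0 0 0 0; 0 0 0 0; 0 0 0 0; 0 0 0 0",
  jaw=1,
  force=10,
)

```text
clock: 12.02
tool_pos: [0.5414, -0.2886, 0.0206]
eef_rot: [0.716, 0.698, 0.0, 0.0]
contact_force: [-0.3, 0.9, 6.8]
opening: 0.535
finger_force: 10.0
```

Request:
send_rows(
  rows="0 0 -0.03 0; 0 0 -0.1 0; 0 0 -0.2 0; 0 0 -0.3 0; 0 0 -0.4 0; 0.06 -0.01 -0.45 0; 0.16 -0.04 -0.45 0; 0.28 -0.08 -0.45 0; 0.4 -0.12 -0.45 0; 0.5 -0.15 -0.45 0",
)

```text
clock: 12.85
tool_pos: [0.4984, -0.1347, 0.1554]
eef_rot: [0.716, 0.698, 0.0, -0.001]
contact_force: [0.0, -0.1, -0.8]
opening: 0.534
finger_force: 10.0
```

Request:
send_rows(
  rows="0.12 -0.02 0 0; 0.24 -0.04 0 0; 0.36 -0.06 0 0; 0.48 -0.08 0 0; 0.58 -0.1 0 0; 0.67 -0.108 0 0; 0.71 -0.108 0 0; 0.71 -0.108 0 0; 0.71 -0.108 0 0; 0.71 -0.108 0 0",
)

```text
clock: 13.68
tool_pos: [0.4728, 0.0748, 0.1551]
eef_rot: [0.717, 0.697, -0.0, 0.0]
contact_force: [-0.5, 0.5, -1.4]
opening: 0.533
finger_force: 10.0
```

```bash
python3 w.py|head -7;python3 -c "
from plan import *
plan([.4735,.077,.06,PH])"
```

```text
[285. 269.] [0.4721 0.0753 0.1622] [0.4703 0.0073 0.03  ] 7578
[286. 366.] [ 0.4685 -0.0871  0.037 ] [ 0.4682 -0.1013  0.03  ] 1259
13.7333 [-0.34  0.65  0.14  2.09 -0.21  0.41 -0.07] 0.5392931317410822
from [ 0.4728  0.0746  0.1551 -1.5931]
from [ 0.4728  0.0746  0.1551 -1.5931]
[ 0.4735  0.077   0.06   -1.6   ] -> [0.0082 0.0021 0.317  0.    ] rows 3.0
```

Request:
send_rows(
  rows="0.007 0.002 0.05 0; 0.007 0.002 0.12 0; 0.007 0.002 0.2 0; 0.007 0.002 0.27 0; 0.007 0.002 0.34 0; 0.007 0.002 0.38 0; 0.007 0.002 0.4 0; 0.007 0.002 0.41 0; 0.007 0.002 0.41 0; 0.007 0.002 0.41 0",
)

```text
clock: 14.57
tool_pos: [0.4739, 0.078, 0.0325]
eef_rot: [0.716, 0.698, 0.0, 0.0]
contact_force: [-0.0, 0.3, -0.1]
opening: 0.536
finger_force: 10.0
```

```bash
python3 w.py|head -7;python3 -c "
from plan import *
plan([.4735,.077,.0225,PH])"
```

```text
[285. 271.] [0.4731 0.0785 0.0396] [0.473  0.0731 0.03  ] 7324
14.6167 [-0.28  0.89  0.04  2.14 -0.25  0.12 -0.04] 0.533929299639767
from [ 0.474   0.0783  0.0327 -1.4754]
from [ 0.474   0.0783  0.0327 -1.4754]
[ 0.4735  0.077   0.0225 -1.6   ] -> [-0.0043 -0.0014  0.034   0.0003] rows 1.0
```

Request:
send_rows(
  rows="-0.003 0 0.008 0; -0.005 0 0.016 0; -0.005 0 0.022 0; -0.005 0 0.027 0; -0.005 0 0.03 0; -0.005 0 0.032 0; -0.005 0 0.033 0; -0.005 0 0.033 0; -0.005 0 0.033 0",
)

```text
clock: 15.37
tool_pos: [0.4735, 0.0768, 0.0222]
eef_rot: [0.716, 0.698, 0.0, 0.0]
contact_force: [-0.3, -0.7, 3.4]
opening: 0.532
finger_force: 10.0
```

```bash
python3 w.py|head -7
```

```text
[285. 274.] [0.4728 0.0773 0.0293] [0.4728 0.076  0.03  ] 6870
15.4167 [-0.27  0.91  0.03  2.14 -0.25  0.09 -0.04] 0.5386233443223316
from [ 0.4735  0.0768  0.0222 -1.4535]
```

Request:
send_rows(
  rows="0 0 0 0; 0 0 0 0; 0 0 0 0; 0 0 0 0",
  jaw=-0.45,
)

```text
clock: 15.75
tool_pos: [0.4732, 0.0773, 0.0219]
eef_rot: [0.716, 0.698, 0.0, -0.0]
contact_force: [0.1, -0.1, 0.5]
opening: 0.723
finger_force: 0.0
```

Request:
send_rows(
  rows="0 0 -0.05 0; 0 0 -0.15 0; 0 0 -0.27 0; 0 0 -0.38 0; 0 0 -0.44 0; -0.07 -0.02 -0.44 0; -0.18 -0.05 -0.44 0; -0.3 -0.09 -0.44 0; -0.42 -0.13 -0.44 0; -0.53 -0.16 -0.44 0",
)

```text
clock: 16.58
tool_pos: [0.4199, -0.0822, 0.1541]
eef_rot: [0.716, 0.698, -0.0, -0.0]
contact_force: [0.9, -0.4, -0.1]
opening: 0.724
finger_force: 0.0
```

Request:
send_rows(
  rows="-0.13 -0.04 0 0; -0.26 -0.08 0 0; -0.38 -0.11 0 0; -0.5 -0.15 0 0; -0.58 -0.18 0 0; -0.63 -0.19 0 0; -0.65 -0.192 0 0; -0.65 -0.192 0 0; -0.65 -0.192 0 0; -0.65 -0.192 0 0",
)

```text
clock: 17.42
tool_pos: [0.3596, -0.2724, 0.1539]
eef_rot: [0.715, 0.699, 0.0, -0.0]
contact_force: [-0.3, 0.6, 0.6]
opening: 0.72
finger_force: 0.0
```

```bash
python3 w.py|head -7;python3 -c "
from plan import *
plan([.3588,-.2746,.08,PH])"
```

```text
[428.  19.] [ 0.4674 -0.1308  0.0292] [ 0.4668 -0.1381  0.03  ] 2383
[286. 201.] [ 0.3589 -0.2747  0.0276] [ 0.359  -0.2741  0.03  ] 2209
17.4667 [ 0.55  0.63 -0.    2.16 -0.    0.35  0.53] 0.72713211900684
from [ 0.3596 -0.2725  0.154  -1.268 ]
from [ 0.3596 -0.2725  0.154  -1.268 ]
[ 0.3588 -0.2746  0.08   -1.6   ] -> [-0.0071 -0.0024  0.2465  0.0009] rows 2.0
```

Request:
send_rows(
  rows="-0.004 -0.003 0.08 0.0009; -0.005 -0.003 0.18 0.0009; -0.005 -0.003 0.28 0.0009; -0.005 -0.003 0.36 0.0009; -0.005 -0.003 0.41 0.0009; -0.005 -0.003 0.435 0.0009; -0.005 -0.003 0.45 0.0009; -0.005 -0.003 0.45 0.0009; -0.005 -0.003 0.45 0.0009; -0.005 -0.003 0.45 0.0009",
)

```text
clock: 18.3
tool_pos: [0.3602, -0.2758, 0.0207]
eef_rot: [0.717, 0.697, -0.0, -0.003]
contact_force: [0.3, 0.4, 0.3]
opening: 0.725
finger_force: 0.0
```

Request:
send_rows(
  rows="0 0 0 0; 0 0 0 0; 0 0 0 0; 0 0 0 0; 0 0 0 0; 0 0 0 0",
  jaw=1,
  force=10,
)

```text
clock: 18.8
tool_pos: [0.3596, -0.277, 0.0209]
eef_rot: [0.718, 0.696, -0.001, -0.002]
contact_force: [-0.3, 0.0, 0.7]
opening: 0.538
finger_force: 10.0
```

Request:
send_rows(
  rows="0 0 -0.03 0; 0 0 -0.1 0; 0 0 -0.2 0; 0 0 -0.3 0; 0 0 -0.4 0; 0.06 0.02 -0.45 0; 0.16 0.06 -0.45 0; 0.28 0.1 -0.45 0; 0.4 0.14 -0.45 0; 0.47 0.18 -0.45 0",
)

```text
clock: 19.63
tool_pos: [0.4186, -0.1344, 0.1563]
eef_rot: [0.717, 0.697, 0.0, -0.003]
contact_force: [1.1, 0.8, -0.3]
opening: 0.535
finger_force: 10.0
```

```bash
python3 w.py|head -7;python3 -c "
from plan import *
plan([.472,.0147,.154,PH])"
```

```text
[348. 118.] [ 0.4691 -0.0689  0.0292] [ 0.4693 -0.0687  0.03  ] 2727
[344. 193.] [ 0.4673 -0.131   0.0292] [ 0.4676 -0.131   0.03  ] 2310
[286. 268.] [ 0.4179 -0.1329  0.163 ] [ 0.4157 -0.1998  0.03  ] 7772
19.6833 [ 0.47  0.64 -0.43  2.17  0.59  0.45 -0.44] 0.5358463273165589
from [ 0.4226 -0.1304  0.1567 -1.2293]
from [ 0.4226 -0.1304  0.1567 -1.2293]
[ 0.472   0.0147  0.154  -1.6   ] -> [0.487  0.1543 0.0088 0.001 ] rows 4.0
```

Request:
send_rows(
  rows="0.1 0.03 0 0; 0.22 0.07 0 0; 0.34 0.11 0 0; 0.43 0.14 0 0.001; 0.48 0.154 0 0.001; 0.48 0.154 0.05 0.001; 0.48 0.154 0.14 0.001; 0.48 0.154 0.23 0.001; 0.48 0.154 0.29 0.001; 0.48 0.154 0.3 0.001",
)

```text
clock: 20.52
tool_pos: [0.4667, 0.0042, 0.0637]
eef_rot: [0.72, 0.694, -0.003, -0.004]
contact_force: [-0.2, 1.0, -1.0]
opening: 0.534
finger_force: 10.0
```

Request:
send_rows(
  rows="0 0 0 0; 0 0 0 0; 0 0 0 0",
)

```text
clock: 20.77
tool_pos: [0.4691, 0.0045, 0.0671]
eef_rot: [0.72, 0.694, 0.0, -0.002]
contact_force: [0.7, -0.4, -0.3]
opening: 0.535
finger_force: 10.0
```

```bash
python3 w.py|head -7;python3 -c "
from plan import *
plan([.472,.0147,.022,PH])"
```

```text
[289. 109.] [0.4731 0.0769 0.0292] [0.4732 0.0776 0.03  ] 6226
[285. 268.] [0.4685 0.0059 0.0738] [ 0.4676 -0.0161  0.03  ] 7784
[291. 363.] [ 0.4688 -0.0712  0.0293] [ 0.4685 -0.0875  0.03  ] 1876
20.8167 [ 0.02  0.82 -0.2   2.15  0.67  0.23 -0.81] 0.5358436924494974
from [ 0.4692  0.0045  0.0672 -2.1579]
from [ 0.4692  0.0045  0.0672 -2.1579]
[ 0.472   0.0147  0.022  -1.6   ] -> [ 0.0344  0.0079  0.1506 -0.0015] rows 2.0
```

Request:
send_rows(
  rows="0.015 0.005 0 -0.001; 0.03 0.009 0 -0.0015; 0.03 0.009 0.03 -0.0015; 0.03 0.009 0.06 -0.0015; 0.03 0.009 0.09 -0.0015; 0.03 0.009 0.11 -0.0015; 0.03 0.009 0.115 -0.0015; 0.03 0.009 0.115 -0.0015; 0.03 0.009 0.115 -0.0015; 0.03 0.009 0.115 -0.0015",
)

```text
clock: 21.65
tool_pos: [0.4716, 0.0136, 0.032]
eef_rot: [0.717, 0.697, -0.0, -0.002]
contact_force: [-0.5, -0.1, -0.2]
opening: 0.532
finger_force: 10.0
```

```bash
python3 w.py|head -7
```

```text
[286. 130.] [0.4731 0.0769 0.0292] [0.4732 0.0776 0.03  ] 9231
[285. 268.] [0.471  0.0151 0.0387] [0.4709 0.0108 0.03  ] 7781
[286. 371.] [ 0.4689 -0.0693  0.0299] [ 0.4694 -0.052   0.03  ] 2068
21.7 [-0.05  0.89 -0.12  2.15  0.7   0.14 -0.85] 0.5346660255002377
from [ 0.4716  0.0136  0.032  -1.5922]
```

Aligned; lower 9 mm, release and lift.

Request:
send_rows(
  rows="0 0 0.008 0; 0 0 0.015 0; 0 0 0.021 0; 0 0 0.025 0; 0 0 0.028 0; 0 0 0.03 0; 0 0 0.031 0; 0 0 0.031 0; 0 0 0.031 0",
)

```text
clock: 22.45
tool_pos: [0.4717, 0.0135, 0.0224]
eef_rot: [0.717, 0.697, -0.0, -0.002]
contact_force: [0.9, -0.0, 1.2]
opening: 0.534
finger_force: 10.0
```

```bash
python3 w.py|head -7
```

```text
[286. 131.] [0.4731 0.0769 0.0292] [0.4732 0.0776 0.03  ] 10600
[286. 268.] [0.471  0.0149 0.0292] [0.4712 0.0155 0.03  ] 7777
[286. 375.] [ 0.4703 -0.0245  0.0265] [ 0.4697 -0.0462  0.03  ] 1199
22.5 [-0.07  0.91 -0.1   2.15  0.71  0.11 -0.86] 0.5331955320663024
from [ 0.4716  0.0135  0.0224 -1.5915]
```

Request:
send_rows(
  rows="0 0 0 0; 0 0 0 0; 0 0 0 0; 0 0 0 0",
  jaw=-0.45,
)

```text
clock: 22.83
tool_pos: [0.471, 0.0137, 0.0222]
eef_rot: [0.717, 0.697, -0.001, -0.003]
contact_force: [0.8, -0.4, -0.3]
opening: 0.728
finger_force: 0.0
```

Request:
send_rows(
  rows="0 0 -0.05 0; 0 0 -0.15 0; 0 0 -0.27 0; 0 0 -0.39 0; 0 0 -0.5 0; 0.07 -0.01 -0.53 0; 0.18 -0.03 -0.53 0; 0.3 -0.05 -0.53 0; 0.42 -0.06 -0.53 0; 0.5 -0.07 -0.53 0",
)

```text
clock: 23.67
tool_pos: [0.4545, 0.1675, 0.1821]
eef_rot: [0.716, 0.698, 0.0, -0.003]
contact_force: [-0.4, -0.1, -0.1]
opening: 0.729
finger_force: 0.0
```

Request:
send_rows(
  rows="0.1 -0.02 0 -0.01; 0.2 -0.03 0 -0.02; 0.3 -0.05 0 -0.03; 0.4 -0.06 0 -0.04; 0.47 -0.08 0 -0.0494; 0.51 -0.1 0 -0.0494; 0.51 -0.1 0 -0.0494; 0.51 -0.1 0 -0.0494; 0.51 -0.1 0 -0.0494; 0.51 -0.1 0 -0.0494",
)

```text
clock: 24.5
tool_pos: [0.4301, 0.3154, 0.182]
eef_rot: [0.601, 0.799, -0.001, -0.002]
contact_force: [-0.3, 0.7, 0.3]
opening: 0.729
finger_force: 0.0
```

```bash
cat > sh.py <<'E'
from plan import *
im,d,c=snap("wrist"); save("w3.png",im); P=cloud(d,c); z=P[...,2]; ok=d>0
m=ok&(z>.035)&(z<.055); k,l,st,ce=cv2.connectedComponentsWithStats(m.astype(np.uint8))
for i in range(1,k):
    if st[i,4]>80: print("fin?",st[i],P[l==i].mean(0).round(4),rect(P[l==i]))
hsv=cv2.cvtColor(im,cv2.COLOR_RGB2HSV)
s=((hsv[...,0]>8)&(hsv[...,0]<25)&(hsv[...,1]>60)&(hsv[...,2]>100)&(z<.03)).astype(np.uint8)
k,l,st,ce=cv2.connectedComponentsWithStats(s); i=1+st[1:,4].argmax(); print("sheet",rect(P[l==i]),st[i])
s=sensors.get_state(); print(s["clock"],s["q"].round(2)); plan([.4303,.365,.13,16.2])
E
python3 sh.py
```

```text
fin? [296 125  15  32 470] [0.4293 0.3655 0.0475] [429.5 365.3  12.   25.9  16.4]
fin? [541 210  19  56 680] [0.6778 0.3436 0.0439] [681.  343.1  13.6  52.2  21.3]
fin? [ 206  348  138   37 1661] [0.461  0.1264 0.0445] [473.9 126.2   3.9 151.3  88.4]
sheet [433.8 351.6 137.6 264.4  16.2] [  225     0   156   272 31071]
24.55 [-0.41  0.69 -0.51  1.89  0.5   0.7  -0.94]
from [ 0.4301  0.3157  0.1821 16.0659]
[ 0.4303  0.365   0.13   16.2   ] -> [ 0.1577  0.0462  0.1735 -0.0004] rows 2.0
```

View pics/w3.png

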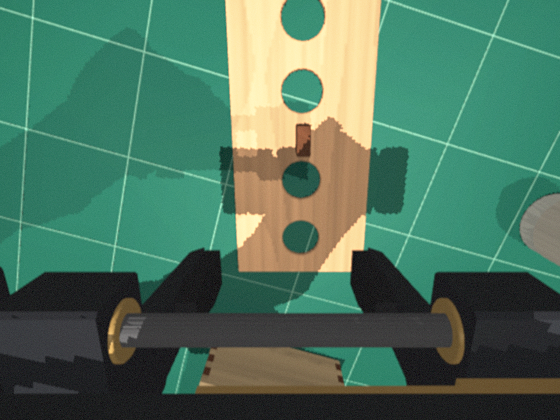

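Request:
send_rows(
  rows="0.08 0.02 0.05 0; 0.157 0.044 0.1 0; 0.157 0.044 0.2 0; 0.157 0.044 0.3 0; 0.157 0.044 0.36 0; 0.157 0.044 0.36 0; 0.157 0.044 0.36 0; 0.157 0.044 0.36 0; 0.157 0.044 0.36 0",
)

```text
clock: 25.3
tool_pos: [0.4295, 0.3671, 0.0759]
eef_rot: [0.601, 0.799, 0.001, -0.002]
contact_force: [0.8, -0.4, 0.2]
opening: 0.725
finger_force: 0.0
```

```bash
python3 -c "
from plan import *
plan([.4294,.3655,.016,16.2])"
```

```text
from [ 0.4295  0.3671  0.0759 16.1492]
[4.294e-01 3.655e-01 1.600e-02 1.620e+01] -> [-5.100e-03 -1.700e-03  1.996e-01 -1.000e-04] rows 2.0
```

Request:
send_rows(
  rows="-0.004 -0.002 0.06 0; -0.005 -0.002 0.12 0; -0.005 -0.002 0.17 0; -0.005 -0.002 0.198 0; -0.005 -0.002 0.198 0; -0.005 -0.002 0.198 0; -0.005 -0.002 0.198 0; -0.005 -0.002 0.198 0",
)

```text
clock: 25.97
tool_pos: [0.4286, 0.3658, 0.016]
eef_rot: [0.601, 0.8, 0.001, -0.002]
contact_force: [-0.8, 0.1, 0.4]
opening: 0.723
finger_force: 0.0
```

Request:
send_rows(
  rows="0 0 0 0; 0 0 0 0; 0 0 0 0; 0 0 0 0; 0 0 0 0; 0 0 0 0; 0 0 0 0; 0 0 0 0",
  jaw=1,
  force=25,
)

```text
clock: 26.63
tool_pos: [0.4282, 0.3653, 0.0149]
eef_rot: [0.6, 0.8, -0.0, -0.002]
contact_force: [0.4, -0.7, -1.0]
opening: 0.14
finger_force: 0.1
```

Request:
send_rows(
  rows="0 0 -0.02 0; 0 0 -0.08 0; 0 0 -0.16 0; 0 0 -0.26 0; 0 0 -0.36 0; 0 0 -0.46 0; 0 0 -0.52 0; 0 0 -0.52 0; 0 0 -0.52 0; 0 0 -0.52 0",
)

```text
clock: 27.47
tool_pos: [0.4282, 0.3638, 0.1698]
eef_rot: [0.6, 0.8, -0.002, -0.002]
contact_force: [0.0, 0.3, -1.9]
opening: 0.135
finger_force: 25.0
```

```bash
cat > hs.py <<'E'
from plan import *
def seen(zt):
  for n in("top","scene"):
    im,d,c=snap(n); save(n+"_h.png",im); P=cloud(d,c); z=P[...,2]
    k=cur(); m=(d>0)&(abs(z-zt)<.02)&(np.hypot(P[...,0]-k[0],P[...,1]-k[1])<.2)
    hsv=cv2.cvtColor(im,cv2.COLOR_RGB2HSV); m&=(hsv[...,0]>8)&(hsv[...,0]<25)&(hsv[...,1]>50)
    kk,l,st,ce=cv2.connectedComponentsWithStats(m.astype(np.uint8)); m=l==1+st[1:,4].argmax() if kk>1 else m
    q=P[m]; A=np.c_[q[:,:2]-q[:,:2].mean(0),np.ones(len(q))]; s=np.linalg.lstsq(A,q[:,2],rcond=None)[0]
    print(n,m.sum(),rect(q),"slopes",s.round(4))
if __name__=="__main__":
    import sys; seen(float(sys.argv[1])); plan([.44,.25,.2,PH],[.4695,-.027,.2,PH])
E
python3 hs.py .165
```

```text
top 1367 [451.2 278.7 134.8 111.1  16.4] slopes [-0.0056 -0.0025  0.1597]
scene 2085 [428.8 361.8 135.4 291.6  16.1] slopes [-0.0074 -0.0005  0.1616]
from [ 0.428   0.3638  0.1693 16.2104]
[ 0.44  0.25  0.2  -1.6 ] -> [-0.3755 -0.0675 -0.1022  0.0495] rows 3.0
[ 0.4695 -0.027   0.2    -1.6   ] -> [-0.9202  0.1241  0.     -0.    ] rows 7.0
```

View pics/scene_h.png

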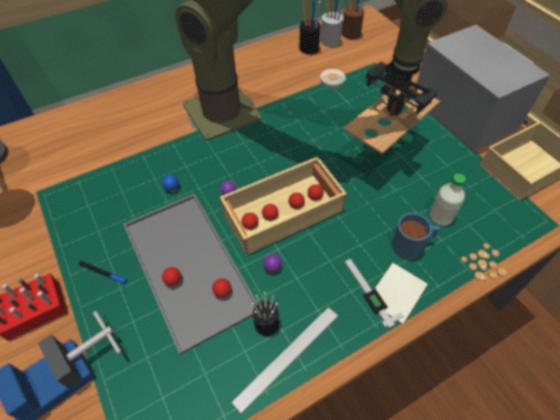

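The scene view shows the sheet held level at (390,120), and four knobs packed at (250,220), (270,212), (297,201) and (315,191). Two spares are left in the tray at (172,276) and (222,288), the second slightly moved.

Request:
send_rows(
  rows="-0.06 -0.01 -0.03 0.007; -0.14 -0.025 -0.06 0.015; -0.22 -0.04 -0.1 0.025; -0.3 -0.05 -0.1 0.035; -0.35 -0.06 -0.1 0.043; -0.375 -0.067 -0.1 0.0495; -0.375 -0.067 -0.1 0.0495; -0.375 -0.067 -0.1 0.0495; -0.375 -0.067 -0.1 0.0495",
)

```text
clock: 28.32
tool_pos: [0.4405, 0.253, 0.2003]
eef_rot: [0.716, 0.698, -0.0, -0.003]
contact_force: [-0.7, 0.8, -1.6]
opening: 0.134
finger_force: 25.0
```

Request:
send_rows(
  rows="-0.07 0.01 0 0; -0.18 0.025 0 0; -0.3 0.04 0 0; -0.42 0.06 0 0; -0.54 0.07 0 0; -0.66 0.09 0 0; -0.78 0.1 0 0; -0.87 0.12 0 0; -0.92 0.125 0 0; -0.92 0.125 0 0",
)

```text
clock: 29.15
tool_pos: [0.4712, -0.029, 0.1993]
eef_rot: [0.719, 0.695, -0.001, -0.002]
contact_force: [0.5, 0.5, -1.7]
opening: 0.134
finger_force: 25.0
```

Request:
send_rows(
  rows="0 0 0.1 0; 0 0 0.2 0; 0 0 0.24 0; 0 0 0.24 0; 0 0 0.24 0; 0 0 0.24 0; 0 0 0.24 0",
)

```text
clock: 29.73
tool_pos: [0.4713, -0.0247, 0.1288]
eef_rot: [0.717, 0.697, 0.0, -0.002]
contact_force: [-0.0, 0.2, -1.1]
opening: 0.135
finger_force: 25.0
```

```bash
python3 hs.py .118; python3 w.py w4.png
```

```text
top 1825 [472.1  60.3 115.6 134.2  88.5] slopes [-0.0034 -0.0002  0.1188]
scene 3168 [470.3 -24.2 288.2 140.6  88.2] slopes [-1.400e-03 -1.000e-04  1.207e-01]
from [ 0.4711 -0.0253  0.1287 -1.6086]
[ 0.44  0.25  0.2  -1.6 ] -> [ 0.9145 -0.1294 -0.2376 -0.    ] rows 7.0
[ 0.4695 -0.027   0.2    -1.6   ] -> [-0.9202  0.1241  0.     -0.    ] rows 7.0
[286.  56.] [0.4731 0.077  0.0292] [0.4733 0.0831 0.03  ] 2800
[286. 161.] [0.4713 0.015  0.0291] [0.4713 0.0106 0.03  ] 2338
29.8833 [ 0.19  0.71 -0.38  2.11  0.61  0.43 -0.69] 0.13315705035400446
from [ 0.4709 -0.0255  0.1286 -1.6194]
```

View pics/w4.png

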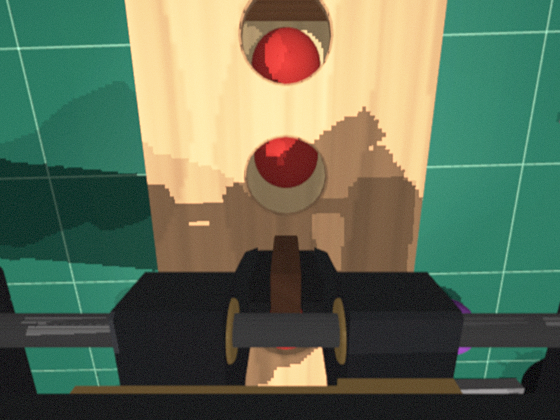

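```bash
cat > holes.py <<'E'
from plan import *
im,d,c=snap("wrist"); P=cloud(d,c); z=P[...,2]; k=cur()
zs=np.median(z[(d>0)&(abs(z-(k[2]-.009))<.006)]); print("sheet top",zs.round(4),np.round(k,4))
m=((d>0)&(abs(z-zs)<.004)).astype(np.uint8)
cs,h=cv2.findContours(m,cv2.RETR_CCOMP,cv2.CHAIN_APPROX_NONE)
for q,hh in zip(cs,h[0]):
    if hh[3]<0 or cv2.contourArea(q)<1500: continue
    W=np.array([onplane(c,u,v,zs) for u,v in q[:,0]])
    A=np.c_[2*W[:,:2],np.ones(len(W))]; s=np.linalg.lstsq(A,(W[:,:2]**2).sum(1),rcond=None)[0]
    print("hole",s[:2].round(4),"r",np.sqrt(s[2]+s[0]**2+s[1]**2).round(4), q[:,0].min(0),q[:,0].max(0))
# side edges
E_=[]
for v in range(100,250,5):
    u=np.nonzero(m[v])[0]
    if len(u)>100: E_.append([onplane(c,u[0]-.5,v,zs)[:2],onplane(c,u[-1]+.5,v,zs)[:2]])
E_=np.array(E_); w=np.linalg.norm(E_[:,0]-E_[:,1],axis=1); g=abs(w-np.median(w))<.002; M=E_[g].mean(1); print("width",np.median(w))
p=np.polyfit(M[:,1],M[:,0],1); print("midline x at y=.015,.077,-.027:",np.polyval(p,[.015,.077,-.027]).round(4),"slope",p[0].round(4))
print("slope z",np.linalg.lstsq(np.c_[P[m>0][:,:2],np.ones((m>0).sum())],z[m>0],rcond=None)[0].round(4))
E
python3 holes.py
```

```text
sheet top 0.1194 [ 0.4708 -0.0257  0.1284 -1.6304]
hole [0.4714 0.0167] r 0.0191 [245 135] [325 214]
width 0.13401867181470214
midline x at y=.015,.077,-.027: [0.4713 0.4731 0.4701] slope 0.0295
slope z [-0.0008 -0.0005  0.1198]
```

Request:
send_rows(
  rows="-0.003 0 0.02 0; -0.004 0 0.04 0; -0.004 0 0.06 0; -0.004 0 0.075 0; -0.004 0 0.082 0; -0.004 0 0.082 0; -0.004 0 0.082 0; -0.004 0 0.082 0; -0.004 0 0.082 0; -0.004 0 0.082 0",
)

```text
clock: 30.77
tool_pos: [0.4703, -0.0268, 0.1034]
eef_rot: [0.717, 0.697, -0.001, -0.002]
contact_force: [0.2, 0.2, -1.8]
opening: 0.135
finger_force: 25.0
```

```bash
python3 holes.py
```

```text
sheet top 0.0942 [ 0.4703 -0.0268  0.1033 -1.6212]
hole [0.4708 0.0154] r 0.0191 [245 135] [326 214]
width 0.13402178779941298
midline x at y=.015,.077,-.027: [0.4707 0.4725 0.4695] slope 0.0295
slope z [-0.0022 -0.0006  0.0952]
```

Request:
send_rows(
  rows="-0.001 0.002 0.012 0; -0.001 0.002 0.024 0; -0.001 0.002 0.034 0; -0.001 0.002 0.044 0; -0.001 0.002 0.053 0; -0.001 0.002 0.061 0; -0.001 0.002 0.068 0; -0.001 0.002 0.072 0; -0.001 0.002 0.072 0; -0.001 0.002 0.072 0",
)

```text
clock: 31.65
tool_pos: [0.4707, -0.0271, 0.0816]
eef_rot: [0.717, 0.697, -0.001, -0.002]
contact_force: [-0.5, -0.2, -1.7]
opening: 0.133
finger_force: 25.0
```

```bash
python3 holes.py
```

```text
sheet top 0.0724 [ 0.4707 -0.0271  0.0816 -1.6202]
hole [0.4711 0.0151] r 0.0191 [245 135] [326 214]
width 0.1437064315527724
midline x at y=.015,.077,-.027: [0.4713 0.4732 0.47  ] slope 0.0308
slope z [-0.0024 -0.0007  0.0735]
```

Request:
send_rows(
  rows="0 0 0.004 0; 0 0 0.008 0; 0 0 0.011 0; 0 0 0.013 0; 0 0 0.014 0; 0 0 0.014 0; 0 0 0.014 0; 0 0 0.014 0",
)

```text
clock: 32.37
tool_pos: [0.4707, -0.0271, 0.0774]
eef_rot: [0.717, 0.697, -0.001, -0.002]
contact_force: [-0.2, 0.8, -1.6]
opening: 0.13
finger_force: 25.0
```

Request:
send_rows(
  rows="0 0 0.001 0; 0 0 0.002 0; 0 0 0.002 0; 0 0 0.002 0; 0 0 0.002 0",
)

```text
clock: 32.78
tool_pos: [0.4707, -0.0271, 0.0769]
eef_rot: [0.717, 0.697, -0.001, -0.002]
contact_force: [-0.7, 0.6, 2.3]
opening: 0.135
finger_force: 25.0
```

```bash
python3 holes.py
```

```text
sheet top 0.0678 [ 0.4706 -0.0271  0.0769 -1.6196]
hole [0.4712 0.0151] r 0.0191 [245 135] [326 214]
width 0.14362872451249342
midline x at y=.015,.077,-.027: [0.4713 0.4732 0.47  ] slope 0.0304
slope z [0.0002 0.0003 0.0677]
```

Request:
send_rows(
  rows="0 0 0 0; 0 0 0 0; 0 0 0 0; 0 0 0 0; 0 0 0 0",
  jaw=0,
  force=10,
)

```text
clock: 33.25
tool_pos: [0.4707, -0.0271, 0.0767]
eef_rot: [0.717, 0.697, -0.001, -0.002]
contact_force: [0.4, 0.6, -0.2]
opening: 0.483
finger_force: 0.0
```

Request:
send_rows(
  rows="0 0 -0.04 0; 0 0 -0.12 0; 0 0 -0.2 0; 0 0 -0.28 0; 0 0 -0.3 0; -0.08 0 -0.3 0; -0.2 0 -0.3 0; -0.32 0 -0.3 0; -0.44 0 -0.3 0; -0.56 0 -0.3 0",
)

```text
clock: 34.08
tool_pos: [0.4657, -0.1969, 0.1658]
eef_rot: [0.717, 0.697, -0.001, -0.003]
contact_force: [0.7, -0.1, 0.0]
opening: 0.502
finger_force: 0.0
```

Request:
send_rows(
  rows="-0.12 0.07 0 0; -0.2 0.14 0 0; -0.25 0.21 0 0; -0.28 0.28 0 0; -0.28 0.28 0 0; -0.28 0.28 0 0; -0.28 0.28 0 0; -0.28 0.28 0 0",
  jaw=-0.45,
)

```text
clock: 34.75
tool_pos: [0.5467, -0.2807, 0.1654]
eef_rot: [0.717, 0.697, -0.001, -0.003]
contact_force: [0.5, 1.2, -0.8]
opening: 0.725
finger_force: 0.0
```

```bash
python3 w.py; cat > hz.py <<'E'
from plan import *
for n in("top","scene"):
    im,d,c=snap(n); save(n+"_f.png",im); P=cloud(d,c); z=P[...,2]; print(n)
    for r in reds(im,d,c): print(*r)
    bx=np.array([np.cos(np.radians(PH)),np.sin(np.radians(PH))]); by=np.array([-bx[1],bx[0]]); q=P[...,:2]-[.470,-.027]
    X,Y=q@bx,q@by; m=(d>0)&(abs(X)<.06)&(abs(Y)<.135)&(abs(z-.067)<.006)
    print("sheet",m.sum(),np.linalg.lstsq(np.c_[X[m],Y[m],np.ones(m.sum())],z[m],rcond=None)[0].round(4), [np.median(z[m&(abs(Y-o)<.015)]).round(4) for o in(-.12,.12)])
    m=(d>0)&(abs(z-.110)<.008)&(abs(X)<.03)&(abs(Y)<.03)
    if m.any(): print("fin",m.sum(),P[m].mean(0).round(4))
    m=(d>0)&(z>.09)&(z<.125)&(abs(P[...,0]-.74)<.09)&(abs(P[...,1]+.22)<.08)
    if m.any(): print("swabs",P[m].mean(0).round(3),P[m].min(0).round(3),P[m].max(0).round(3))
E
python3 hz.py
```

```text
[165.  10.] [ 0.4674 -0.1309  0.0292] [ 0.4576 -0.1325  0.03  ] 844
[358. 195.] [ 0.6096 -0.2822  0.0276] [ 0.6096 -0.2816  0.03  ] 2122
[260. 291.] [ 0.5177 -0.3775  0.0276] [ 0.5179 -0.3759  0.03  ] 1716
34.8 [ 0.7   0.81 -0.54  1.65  0.53  0.84 -0.1 ] 0.7238801129307602
from [ 0.5469 -0.2808  0.1656 -1.5507]
top
[379. 169.] [ 0.6088 -0.2826  0.027 ] [ 0.6089 -0.2818  0.03  ] 233
[420. 202.] [ 0.5164 -0.3757  0.0279] [ 0.5204 -0.3891  0.03  ] 87
[243. 215.] [0.4717 0.0769 0.0284] [0.4771 0.0793 0.03  ] 161
[267. 216.] [0.4704 0.0146 0.0284] [0.4755 0.0156 0.03  ] 162
[300. 217.] [ 0.4686 -0.0687  0.0287] [ 0.4728 -0.0703  0.03  ] 161
[324. 219.] [ 0.4664 -0.131   0.029 ] [ 0.4709 -0.1341  0.03  ] 157
sheet 4054 [-0.0005 -0.0016  0.067 ] [np.float64(0.0672), np.float64(0.0671)]
fin 52 [ 0.4686 -0.0274  0.1091]
swabs [ 0.741 -0.23   0.107] [ 0.711 -0.251  0.091] [ 0.762 -0.2    0.124]
scene
[171. 276.] [ 0.5172 -0.3767  0.029 ] [ 0.5194 -0.3766  0.03  ] 222
[221. 288.] [ 0.6094 -0.2812  0.0289] [ 0.611  -0.2815  0.03  ] 214
sheet 2852 [0.0006 0.0002 0.0689] [np.float64(0.069), np.float64(0.069)]
fin 54 [ 0.4721 -0.0277  0.1093]
swabs [ 0.733 -0.224  0.109] [ 0.712 -0.251  0.091] [ 0.764 -0.199  0.124]
```

View pics/scene_f.png

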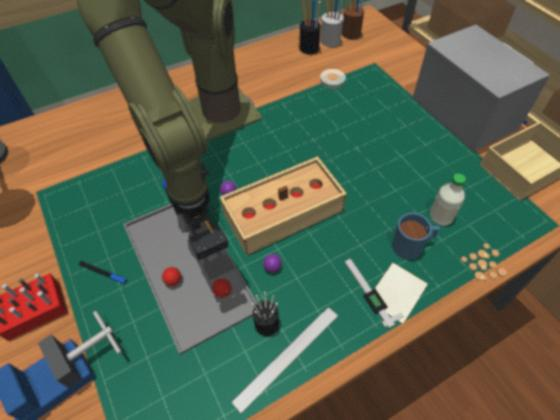

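```bash
python3 -c "
from plan import *
a=cur()
plan([.5180,-.3775,.08,PH],[.5180,-.3775,.019,PH])"
```

```text
from [ 0.5472 -0.2811  0.1659 -1.5704]
[ 0.518  -0.3775  0.08   -1.6   ] -> [-3.239e-01 -8.860e-02  2.862e-01  1.000e-04] rows 4.0
[ 0.518  -0.3775  0.019  -1.6   ] -> [ 0.      0.      0.2033 -0.    ] rows 2.0
```

Request:
send_rows(
  rows="-0.1 -0.03 0 0; -0.2 -0.06 0 0; -0.29 -0.08 0 0; -0.324 -0.09 0.03 0; -0.324 -0.09 0.12 0; -0.324 -0.09 0.2 0; -0.324 -0.09 0.26 0; -0.324 -0.09 0.286 0; -0.324 -0.09 0.286 0; -0.324 -0.09 0.286 0",
)

```text
clock: 35.73
tool_pos: [0.5182, -0.377, 0.0801]
eef_rot: [0.717, 0.697, -0.0, -0.003]
contact_force: [-0.0, -0.3, 0.3]
opening: 0.724
finger_force: 0.0
```

```bash
python3 w.py; python3 -c "
from plan import *
a=cur()
plan([.5182,-.3775,.019,PH])"
```

```text
[446.  62.] [ 0.6097 -0.2822  0.0276] [ 0.6087 -0.2814  0.03  ] 5669
[286. 229.] [ 0.5176 -0.3776  0.0276] [ 0.5178 -0.3769  0.03  ] 4083
35.7833 [ 0.82  0.95 -0.49  1.61  0.61  0.74  0.01] 0.7196657524913764
from [ 0.5187 -0.3774  0.0808 -1.5862]
from [ 0.5187 -0.3774  0.0808 -1.5862]
[ 0.5182 -0.3775  0.019  -1.6   ] -> [-2.000e-04 -1.700e-03  2.062e-01  0.000e+00] rows 2.0
```

Request:
send_rows(
  rows="0 -0.002 0.07 0; 0 -0.002 0.14 0; 0 -0.002 0.18 0; 0 -0.002 0.205 0; 0 -0.002 0.205 0; 0 -0.002 0.205 0; 0 -0.002 0.205 0",
)

```text
clock: 36.37
tool_pos: [0.5179, -0.3779, 0.0196]
eef_rot: [0.717, 0.697, -0.0, -0.001]
contact_force: [-0.4, 0.3, 0.2]
opening: 0.724
finger_force: 0.0
```

Request:
send_rows(
  rows="0 0 0 0; 0 0 0 0; 0 0 0 0; 0 0 0 0; 0 0 0 0; 0 0 0 0",
  jaw=1,
  force=10,
)

```text
clock: 36.87
tool_pos: [0.5173, -0.3778, 0.019]
eef_rot: [0.717, 0.697, -0.001, -0.002]
contact_force: [-0.6, 0.6, 6.3]
opening: 0.539
finger_force: 10.0
```

Request:
send_rows(
  rows="0 0 -0.03 0; 0 0 -0.1 0; 0 0 -0.2 0; 0 0 -0.3 0; 0 0 -0.4 0; 0.06 -0.01 -0.48 0; 0.16 -0.04 -0.48 0; 0.28 -0.07 -0.48 0; 0.4 -0.09 -0.48 0; 0.5 -0.12 -0.48 0",
)

```text
clock: 37.7
tool_pos: [0.4856, -0.2243, 0.1635]
eef_rot: [0.717, 0.697, 0.0, -0.002]
contact_force: [0.2, 0.7, -0.2]
opening: 0.535
finger_force: 10.0
```

Request:
send_rows(
  rows="0.12 -0.03 0 0; 0.22 -0.05 0 0; 0.29 -0.065 0 0; 0.317 -0.07 0 0; 0.317 -0.07 0 0; 0.317 -0.07 0 0; 0.317 -0.07 0 0; 0.317 -0.07 0 0; 0.317 -0.07 0 0",
)

```text
clock: 38.45
tool_pos: [0.4676, -0.1329, 0.163]
eef_rot: [0.718, 0.696, -0.001, -0.002]
contact_force: [-0.1, -0.2, -0.8]
opening: 0.534
finger_force: 10.0
```

```bash
python3 w.py; python3 -c "
from plan import *
a=cur()
plan([.468,-.131,.1,PH])"
```

```text
[286.   9.] [0.4713 0.0148 0.029 ] [0.4711 0.0127 0.03  ] 923
[286. 123.] [ 0.469  -0.0689  0.0292] [ 0.4688 -0.0703  0.03  ] 2149
[286. 260.] [ 0.4669 -0.1323  0.171 ] [ 0.4645 -0.1943  0.03  ] 9021
38.5 [ 0.49  0.67 -0.49  2.04  0.57  0.57 -0.43] 0.5339558151303488
from [ 0.4675 -0.1326  0.163  -1.7481]
from [ 0.4675 -0.1326  0.163  -1.7481]
[ 0.468 -0.131  0.1   -1.6  ] -> [ 0.0053  0.0015  0.2102 -0.0004] rows 2.0
```

Request:
send_rows(
  rows="0.003 0.001 0.05 0; 0.003 0.001 0.11 0; 0.003 0.001 0.17 0; 0.003 0.001 0.22 0; 0.003 0.001 0.25 0; 0.003 0.001 0.26 0; 0.003 0.001 0.26 0; 0.003 0.001 0.26 0; 0.003 0.001 0.26 0",
)

```text
clock: 39.25
tool_pos: [0.468, -0.1304, 0.0859]
eef_rot: [0.717, 0.697, -0.0, -0.002]
contact_force: [-0.0, 0.3, -0.2]
opening: 0.54
finger_force: 10.0
```

```bash
python3 w.py
```

```text
[285. 132.] [ 0.469  -0.069   0.0292] [ 0.4688 -0.0703  0.03  ] 4326
[285. 269.] [ 0.4673 -0.1302  0.0945] [ 0.4663 -0.1618  0.03  ] 7851
39.3 [ 0.38  0.8  -0.33  2.09  0.71  0.37 -0.56] 0.5389255585169805
from [ 0.468  -0.1304  0.086  -1.6322]
```

Request:
send_rows(
  rows="-0.002 0 0.01 0; -0.0025 0 0.02 0; -0.0025 0 0.028 0; -0.0025 0 0.034 0; -0.0025 0 0.038 0; -0.0025 0 0.041 0; -0.0025 0 0.0425 0; -0.0025 0 0.0425 0; -0.0025 0 0.0425 0; -0.0025 0 0.0425 0",
)

```text
clock: 40.13
tool_pos: [0.4675, -0.1313, 0.0726]
eef_rot: [0.717, 0.697, -0.001, -0.002]
contact_force: [0.1, -0.9, 2.6]
opening: 0.537
finger_force: 10.0
```

```bash
python3 w.py
```

```text
[286. 131.] [ 0.469  -0.069   0.0292] [ 0.4688 -0.0701  0.03  ] 5060
[285. 270.] [ 0.4668 -0.1311  0.0813] [ 0.4659 -0.1566  0.03  ] 7700
40.1833 [ 0.36  0.82 -0.3   2.1   0.73  0.33 -0.57] 0.5379740160543122
from [ 0.4675 -0.1312  0.0726 -1.6329]
```

Request:
send_rows(
  rows="0 0 0 0; 0 0 0 0; 0 0 0 0; 0 0 0 0",
  jaw=-0.45,
)

```text
clock: 40.52
tool_pos: [0.4674, -0.1306, 0.0724]
eef_rot: [0.717, 0.697, -0.001, -0.003]
contact_force: [0.4, -0.0, -0.6]
opening: 0.721
finger_force: 0.0
```

Request:
send_rows(
  rows="0 0 -0.05 0; 0 0 -0.15 0; 0 0 -0.27 0; 0 0 -0.38 0; -0.04 0.04 -0.4 -0.01; -0.12 0.12 -0.4 -0.03; -0.21 0.21 -0.4 -0.05; -0.3 0.3 -0.4 -0.07; -0.38 0.38 -0.4 -0.09; -0.49 0.488 -0.4 -0.11",
)

```text
clock: 41.35
tool_pos: [0.607, -0.2795, 0.1914]
eef_rot: [0.437, 0.899, 0.0, -0.003]
contact_force: [1.4, 0.6, -0.2]
opening: 0.722
finger_force: 0.0
```

Request:
send_rows(
  rows="0 0 0 -0.018; 0 0 0 -0.036; 0 0 0 -0.054; 0 0 0 -0.072; 0 0 0 -0.09; 0 0 0 -0.108; 0 0 0 -0.126; 0 0 0 -0.14; 0 0 0 -0.14; 0 0 0 -0.14",
)

```text
clock: 42.18
tool_pos: [0.6067, -0.2789, 0.1911]
eef_rot: [0.017, 1.0, 0.001, -0.003]
contact_force: [0.3, -0.1, 0.3]
opening: 0.726
finger_force: 0.0
```

```bash
python3 w.py; python3 -c "
from plan import *
plan([.6096,-.2826,.1,88.4])"
```

```text
[491.  18.] [ 0.4667 -0.1316  0.0813] [ 0.4635 -0.1025  0.03  ] 2665
[551.  18.] [ 0.4691 -0.0698  0.0291] [ 0.465 -0.053  0.03 ] 657
[283. 194.] [ 0.6094 -0.2825  0.0276] [ 0.609  -0.2824  0.03  ] 1744
42.2333 [ 0.8   0.96 -0.95  1.44  0.81  1.17  1.27] 0.7246426913315461
from [ 0.6068 -0.2789  0.1912 88.0573]
from [ 0.6068 -0.2789  0.1912 88.0573]
[ 0.6096 -0.2826  0.1    88.4   ] -> [-0.0098 -0.0121  0.304  -0.001 ] rows 3.0
```

Request:
send_rows(
  rows="-0.006 -0.006 0.08 0; -0.01 -0.012 0.17 0; -0.01 -0.012 0.26 0; -0.01 -0.012 0.33 0; -0.01 -0.012 0.37 0; -0.01 -0.012 0.37 0; -0.01 -0.012 0.37 0; -0.01 -0.012 0.37 0",
)

```text
clock: 42.9
tool_pos: [0.6106, -0.2823, 0.0821]
eef_rot: [0.016, 1.0, 0.001, -0.001]
contact_force: [0.2, 0.5, 0.6]
opening: 0.726
finger_force: 0.0
```

```bash
python3 w.py; python3 -c "
from plan import *
plan([.6096,-.2828,.019,88.4])"
```

```text
[287. 228.] [ 0.6095 -0.2825  0.0276] [ 0.609  -0.2824  0.03  ] 4029
42.95 [ 0.78  1.09 -0.88  1.5   0.93  1.01  1.19] 0.7228111258909277
from [ 6.10700e-01 -2.82400e-01  8.23000e-02  8.81588e+01]
from [ 6.10700e-01 -2.82400e-01  8.23000e-02  8.81588e+01]
[ 6.096e-01 -2.828e-01  1.900e-02  8.840e+01] -> [ 0.0036 -0.0015  0.2111 -0.0007] rows 2.0
```

Request:
send_rows(
  rows="0.004 -0.001 0.07 0; 0.004 -0.001 0.14 0; 0.004 -0.001 0.18 0; 0.004 -0.001 0.209 0; 0.004 -0.001 0.209 0; 0.004 -0.001 0.209 0; 0.004 -0.001 0.209 0",
)

```text
clock: 43.53
tool_pos: [0.6089, -0.2824, 0.019]
eef_rot: [0.016, 1.0, 0.001, -0.001]
contact_force: [0.4, 0.3, 0.2]
opening: 0.723
finger_force: 0.0
```

Request:
send_rows(
  rows="0 0 0 0; 0 0 0 0; 0 0 0 0; 0 0 0 0; 0 0 0 0; 0 0 0 0",
  jaw=1,
  force=10,
)

```text
clock: 44.03
tool_pos: [0.6084, -0.2825, 0.0185]
eef_rot: [0.016, 1.0, 0.001, -0.002]
contact_force: [-0.8, 0.5, 5.2]
opening: 0.538
finger_force: 10.0
```

Request:
send_rows(
  rows="0 0 -0.03 0; 0 0 -0.1 0; 0 0 -0.2 0; 0 0 -0.3 0; 0 0 -0.4 0; 0 0 -0.5 0; 0.02 0.05 -0.58 0.01; 0.06 0.14 -0.6 0.025; 0.1 0.24 -0.6 0.04; 0.14 0.34 -0.6 0.055",
)

```text
clock: 44.87
tool_pos: [0.5693, -0.179, 0.1991]
eef_rot: [0.191, 0.982, 0.001, -0.002]
contact_force: [0.4, 0.6, -1.4]
opening: 0.539
finger_force: 10.0
```

Request:
send_rows(
  rows="0.05 0.08 0 0.018; 0.09 0.16 0 0.036; 0.12 0.22 0 0.054; 0.13 0.25 0 0.072; 0.13 0.25 0 0.09; 0.13 0.25 0 0.108; 0.13 0.25 0 0.126; 0.13 0.25 0 0.144; 0.13 0.25 0 0.162; 0.13 0.25 0 0.18",
)

```text
clock: 45.7
tool_pos: [0.5609, -0.0954, 0.1986]
eef_rot: [0.687, 0.727, -0.001, -0.003]
contact_force: [0.2, 0.8, -1.1]
opening: 0.536
finger_force: 10.0
```

```bash
python3 w.py; python3 -c "
from plan import *
plan([.474,.077,.18,PH])"
```

```text
[185.  56.] [0.4714 0.0151 0.0291] [0.4643 0.0182 0.03  ] 1473
[185. 159.] [ 0.469  -0.0688  0.0291] [ 0.4617 -0.0729  0.03  ] 1091
[175. 236.] [ 0.4669 -0.1314  0.0811] [ 0.4487 -0.1531  0.03  ] 2405
[286. 275.] [ 0.5604 -0.0987  0.2078] [ 0.5648 -0.1909  0.03  ] 7048
45.75 [ 0.42  0.72 -0.58  1.76  0.51  0.82 -0.35] 0.5393657415769775
from [ 0.5611 -0.0952  0.1988  3.0255]
from [ 0.5611 -0.0952  0.1988  3.0255]
[ 0.474  0.077  0.18  -1.6  ] -> [ 0.5886 -0.2596  0.0627  0.0128] rows 5.0
```

Request:
send_rows(
  rows="0.1 -0.045 0 0.003; 0.2 -0.09 0 0.006; 0.3 -0.14 0 0.0128; 0.4 -0.18 0 0.0128; 0.5 -0.22 0 0.0128; 0.57 -0.25 0 0.0128; 0.589 -0.26 0 0.0128; 0.589 -0.26 0.06 0.0128; 0.589 -0.26 0.06 0.0128; 0.589 -0.26 0.06 0.0128",
)

```text
clock: 46.58
tool_pos: [0.472, 0.0748, 0.1809]
eef_rot: [0.713, 0.701, -0.002, -0.003]
contact_force: [0.0, -0.1, -1.0]
opening: 0.539
finger_force: 10.0
```

Request:
send_rows(
  rows="0 0 0.05 0; 0 0 0.1 0; 0 0 0.15 0; 0 0 0.15 0; 0 0 0.15 0; 0 0 0.15 0",
)

```text
clock: 47.08
tool_pos: [0.4728, 0.0757, 0.1371]
eef_rot: [0.714, 0.701, -0.0, -0.002]
contact_force: [0.5, -0.6, -0.8]
opening: 0.535
finger_force: 10.0
```

```bash
python3 w.py w5.png
```

```text
[286. 263.] [0.4721 0.0732 0.1453] [0.4711 0.0238 0.03  ] 8579
47.1333 [ 0.01  0.7  -0.42  2.08  0.61  0.48 -0.89] 0.536403150045634
from [ 0.4729  0.0759  0.1372 -1.0498]
```

View pics/w5.png

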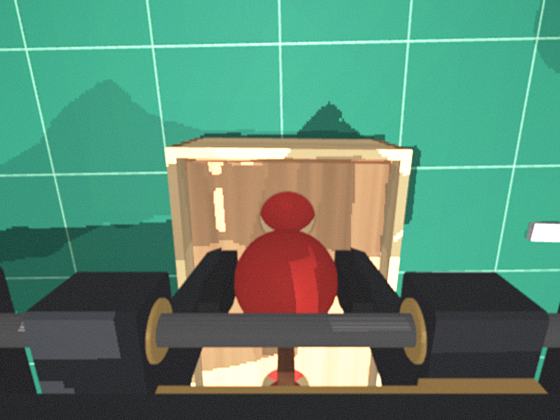

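The wrist view shows the held knob at (286,280), and the packed knob showing through hole 4 at (287,212). The two blobs merge and skew the fit, so I'll measure the held ball alone.

```bash
cat > held.py <<'E'
from plan import *
from scipy.optimize import least_squares
im,d,c=snap("wrist"); P=cloud(d,c); k=cur(); hsv=cv2.cvtColor(im,cv2.COLOR_RGB2HSV)
m=((hsv[...,0]<7)|(hsv[...,0]>173))&(hsv[...,1]>150)&(d>0)&(P[...,2]>k[2]-.008)&(np.hypot(P[...,0]-k[0],P[...,1]-k[1])<.035)
q=P[m]; r=least_squares(lambda p:np.linalg.norm(q-p[:3],axis=1)-.024,[*k[:2],k[2]+.01],loss='soft_l1',f_scale=.001)
v,u=np.nonzero(m); print("held",r.x.round(4),np.abs(r.fun).mean().round(5),len(q),"px",u.min(),u.max(),v.min(),v.max(),"tcp",np.round(k,4),sensors.get_state()["contact_force"].round(1))
# foot (pale) near ball below
E
python3 held.py
```

```text
held [0.4721 0.0725 0.1464] 0.00037 7214 px 234 337 229 312 tcp [ 0.4729  0.076   0.1372 -1.0428] [ 0.2  0.3 -1.1]
```

```bash
python3 -c "
from plan import *
im,d,c=snap('scene')
T=np.linalg.inv(c['world_from_camera']); p=T@[.4721,.0725,.146,1]; u,v=p[:2]/p[2]*f(c)+[c['cx'],c['cy']]; print(u,v)
u,v=int(u),int(v); cr=im[v-45:v+45,u-60:u+60]; save('crop1.png',cv2.resize(cr,None,fx=6,fy=6,interpolation=cv2.INTER_CUBIC))"
```

```text
315.0627469740156 165.30161046120128
```

View pics/crop1.png

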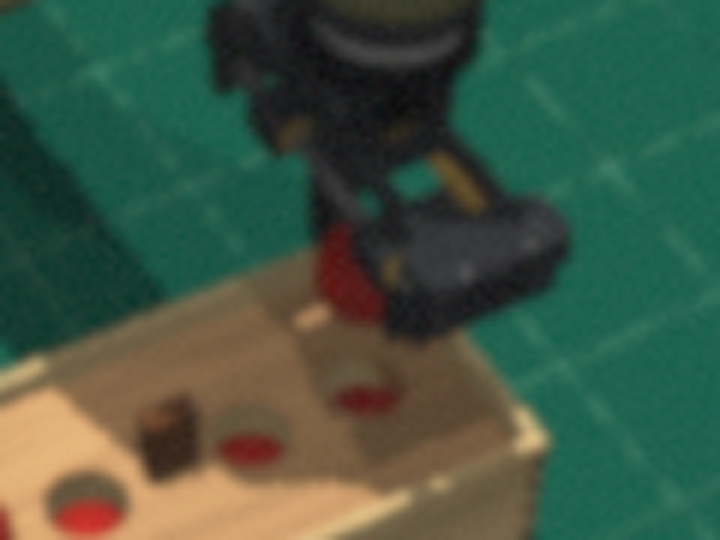

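```bash
python3 -c "
from plan import *
im,d,c=snap('scene'); P=cloud(d,c); hsv=cv2.cvtColor(im,cv2.COLOR_RGB2HSV)
for v in range(213,221):
  print(v-45+0, [(im[v-45,u].tolist(),(P[v-45,u]*1000).round().astype(int).tolist()) for u in range(303,311,2)])
m=(d>0)&(P[...,2]>.095)&(P[...,2]<.15)&(np.hypot(P[...,0]-.472,P[...,1]-.0725)<.04)
pale=m&(hsv[...,0]>8)&(hsv[...,0]<25)&(hsv[...,2]>110)
print(pale.sum()); print((P[pale]*1000).round().astype(int).tolist(), np.argwhere(pale).tolist())"
```

```text
168 [([99, 81, 60], [411, 74, 73]), ([96, 77, 57], [411, 81, 70]), ([89, 60, 43], [416, 85, 72]), ([91, 32, 28], [477, 50, 154])]
169 [([94, 75, 54], [411, 74, 69]), ([95, 74, 54], [415, 79, 70]), ([92, 67, 51], [417, 84, 69]), ([93, 42, 36], [478, 50, 149])]
170 [([94, 74, 53], [416, 72, 71]), ([95, 74, 52], [418, 77, 70]), ([113, 86, 61], [420, 83, 69]), ([104, 61, 47], [476, 51, 143])]
171 [([93, 72, 52], [420, 69, 73]), ([115, 88, 65], [419, 76, 67]), ([148, 114, 80], [422, 81, 68]), ([128, 88, 62], [426, 85, 69])]
172 [([100, 76, 54], [421, 68, 69]), ([144, 110, 76], [423, 74, 68]), ([165, 125, 86], [425, 79, 67]), ([133, 98, 68], [432, 81, 73])]
173 [([110, 85, 61], [424, 67, 69]), ([159, 122, 86], [426, 72, 67]), ([153, 118, 82], [430, 77, 69]), ([121, 93, 65], [431, 82, 67])]
174 [([109, 84, 59], [426, 66, 67]), ([141, 107, 76], [429, 70, 67]), ([128, 96, 69], [433, 75, 69]), ([107, 84, 61], [437, 79, 70])]
175 [([112, 87, 63], [429, 63, 68]), ([114, 88, 62], [431, 69, 66]), ([104, 82, 60], [437, 72, 70]), ([99, 78, 58], [441, 76, 72])]
0
[] []
```

The pale spot is a light patch on the sheet (z 67 mm), not a tilted foot. I'll align and lower.

Request:
send_rows(
  rows="0.008 0.003 0.02 0; 0.015 0.003 0.06 0; 0.015 0.003 0.1 0; 0.015 0.003 0.14 0; 0.015 0.003 0.165 0; 0.015 0.003 0.175 0; 0.015 0.003 0.175 0; 0.015 0.003 0.175 0; 0.015 0.003 0.175 0",
)

```text
clock: 48.03
tool_pos: [0.4732, 0.0808, 0.0842]
eef_rot: [0.713, 0.701, -0.0, -0.002]
contact_force: [0.3, 1.9, -0.6]
opening: 0.534
finger_force: 10.0
```

```bash
python3 held.py
```

```text
held [0.4724 0.0774 0.0934] 0.00036 7276 px 234 337 229 312 tcp [ 0.4733  0.0808  0.0843 -1.0262] [ 0.1 -0.1 -1.5]
```

Request:
send_rows(
  rows="-0.001 0.002 0.008 0; -0.001 0.002 0.016 0; -0.001 0.002 0.024 0; -0.001 0.002 0.03 0; -0.001 0.002 0.034 0; -0.001 0.002 0.037 0; -0.001 0.002 0.038 0; -0.001 0.002 0.038 0; -0.001 0.002 0.038 0",
)

```text
clock: 48.83
tool_pos: [0.4734, 0.0802, 0.0724]
eef_rot: [0.713, 0.701, -0.001, -0.002]
contact_force: [-0.8, -0.8, 1.4]
opening: 0.538
finger_force: 10.0
```

```bash
python3 held.py
```

```text
held [0.4726 0.0769 0.0817] 0.00037 7200 px 234 337 230 312 tcp [ 0.4734  0.0802  0.0724 -1.0226] [ 0.2 -0.7  1.6]
```

Request:
send_rows(
  rows="0 0 0.001 0; 0 0 0.0013 0; 0 0 0.0013 0",
)

```text
clock: 49.13
tool_pos: [0.4734, 0.0801, 0.0721]
eef_rot: [0.713, 0.701, -0.001, -0.002]
contact_force: [-0.8, -2.1, 2.2]
opening: 0.539
finger_force: 10.0
```

Request:
send_rows(
  rows="0 0 0 0; 0 0 0 0; 0 0 0 0; 0 0 0 0; 0 0 0 0",
  jaw=-0.45,
)

```text
clock: 49.55
tool_pos: [0.4734, 0.0805, 0.0719]
eef_rot: [0.713, 0.701, -0.001, -0.003]
contact_force: [-0.2, -0.3, -1.1]
opening: 0.726
finger_force: 0.0
```

Request:
send_rows(
  rows="0 0 -0.04 0; 0 0 -0.12 0; 0 0 -0.22 0; 0 0 -0.34 0; 0 0 -0.45 0; 0 0 -0.5 0; 0.1 -0.05 -0.5 0; 0.22 -0.12 -0.5 0; 0.34 -0.2 -0.5 0; 0.46 -0.28 -0.5 0",
)

```text
clock: 50.38
tool_pos: [0.3935, 0.2178, 0.2229]
eef_rot: [0.714, 0.7, -0.0, -0.002]
contact_force: [-0.2, 1.6, -0.3]
opening: 0.724
finger_force: 0.0
```

Request:
send_rows(
  rows="0.12 -0.03 0 0; 0.24 -0.06 0 0; 0.36 -0.09 0 0; 0.48 -0.12 0 0; 0.6 -0.12 0 0; 0.6 -0.12 0 0; 0.6 -0.12 0 0",
)

```text
clock: 50.97
tool_pos: [0.3604, 0.3995, 0.2231]
eef_rot: [0.712, 0.702, -0.0, -0.003]
contact_force: [-0.2, -0.5, 0.4]
opening: 0.724
finger_force: 0.0
```

```bash
python3 hz.py; python3 -c "
from h import *
a=cv2.imread('pics/top_f.png'); b=cv2.imread('pics/scene_f.png'); cv2.imwrite('pics/both.png',np.hstack([cv2.resize(a[150:280,200:360],(400,325)),cv2.resize(b[140:270,200:360],(400,325))]))"
```

```text
top
[243. 214.] [0.472  0.0765 0.0808] [0.4792 0.0807 0.03  ] 257
[267. 216.] [0.4704 0.0143 0.0287] [0.4754 0.0155 0.03  ] 161
[324. 218.] [ 0.4663 -0.1316  0.0808] [ 0.473  -0.1362  0.03  ] 257
[300. 217.] [ 0.4679 -0.0691  0.0288] [ 0.4728 -0.0703  0.03  ] 161
sheet 3831 [ 0.001  -0.0015  0.0671] [np.float64(0.0673), np.float64(0.067)]
fin 53 [ 0.4687 -0.0276  0.1086]
swabs [ 0.741 -0.23   0.107] [ 0.712 -0.251  0.09 ] [ 0.762 -0.2    0.124]
scene
[316. 180.] [0.4727 0.0775 0.0828] [0.4379 0.1031 0.03  ] 171
[248. 209.] [ 0.4669 -0.1308  0.0825] [ 0.4318 -0.1164  0.03  ] 189
sheet 2592 [0.0015 0.0005 0.0689] [np.float64(0.069), np.float64(0.0691)]
fin 53 [ 0.4721 -0.0276  0.1096]
swabs [ 0.733 -0.224  0.109] [ 0.711 -0.252  0.091] [ 0.763 -0.2    0.124]
```

View pics/both.png

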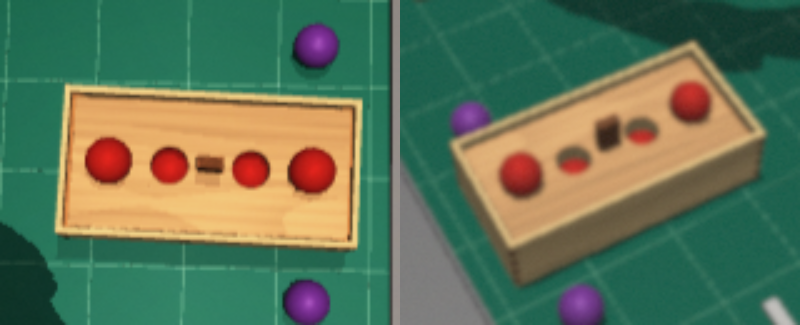

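The picture shows the sheet flat and home, with knobs seated in the two outer holes at (108,160) and (311,170). All measured heights match what they should be, and the arm is clear.

```bash
python3 -c "
from plant import finish_job
print(finish_job())"
```

```text
the job is handed in; nothing more can be done
None
```

Job handed in at about 51 s: three spares fill the empty bottom pockets, the sheet lies flat and fully home on both ledges, and the last two spares sit in its outer holes.

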